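# Stand a turned leg in the cam vise

## Robot

A 7-joint arm with a two-finger parallel gripper is mounted at the origin on the work surface. World frame = base frame: x ahead of the robot, y to its left, z up, the work surface at z = 0. Lengths are in m, angles in rad, forces in N, time in s.
With the tool pointing down it reaches from about 0.4 to 0.85 m from the base axis. Payload 4.5 kg.
Tool frame: the origin (TCP) lies at the very end of the fingers, on their centre line; the grasp point (between the pads) lies 19 mm behind it; z points along the fingers, y is the line along which they close (so a half turn about z gives the same grasp; the last joint's range is limited). The gripper opens to 85 mm and grips with 20 to 120 N. Pads are 22 mm wide; open, the fingers measure 114 mm over their backs; the gripper's body (76 mm by 85 mm) begins 54 mm behind the grasp point. The pads swing forward as they close: fully open they stand 13 mm farther back than shut.
Start: joints at [-1.259, 0.689, -0.195, 1.565, 0.157, 0.902, -0.215], TCP at [0.171, 0.601, 0.202] pointing down, gripper open.
Joint ranges: [-3.01, 3.01], [-0.46, 2.08], [-1.47, 1.51], [0.13, 2.56], [-1, 4.14], [0.04, 2.09], [-2.66, 2.66]. Speed limits (rad/s): [2.57, 2.57, 3.14, 3.14, 3.14, 3.14, 3.14].

## Interface

Orientations are given as a unit quaternion [x, y, z, w].
In Python, from cell import get_obs, optics, sign_off gives the robot as it stands. The module is installed in compiled form; this text tells all that it offers.
- The arm moves only by the tool step_arm, never from a script. Its argument "steps" is a list of rows, each an object with "hand": the finger opening in m, from 0 to 0.0854; "linear": the shift along the tool's x, y, z in m, a list of three; "delta_rot": the turn, a rotation vector about the tool's x, y, z in rad, a list of three. A call has 1 to 12 rows; each row is the pose to reach, as a shift and turn from the pose commanded when the call began, along the tool's axes at that moment; what a row does not reach only later rows make up. A row lasts 1/12 s, in which the tool goes at most 41.7 mm and 7.16 degrees, less where a joint would pass 70% of its speed; a pose out of reach is approached as far as the arm can. A call with a gripper value outside its range is refused whole. The fingers move at their own pace and stop on an object; "force" is the grip in N (left out, the last holds). Time passes only in rows, so rows that repeat a pose let the fingers close. It gives the time, the measured TCP pose, the force, the opening and the grip force at its end, in the units of the state.
- get_obs(): the state, without advancing time (a new reading comes with each control period).
- optics.grab_frame(name): name is "scene" or "top" or "wrist"; returns the picture (480x640x3 uint8, red, green, blue); there is no depth.
- optics.get_calibration(name): a dict with "fx", "fy", "cx", "cy" (pixels), "extrinsics" (4x4, takes a point from world to camera coordinates). Camera axes: x right, y down, z forward; pixel columns grow to the right and rows downward; lengths in m; the calibration is good to about 2 mm. A picture is of the moment at which its call begins: read the wrist's pose just before it. get_calibration takes no time and is no camera call; for the wrist camera it gives the pose at the moment of the call.
- sign_off(): hands the job in; it is judged then, once.
The state is a dict: "time": time; "q": joint angles; "dq": joint speeds; "tau": joint torques, N m; "eef_pos": TCP position; "orientation": TCP orientation; "contact_force": force on the tool from outside, world axes, zero at the start; "torque": the same for the moment, N m; "finger_gap": finger opening in m; "finger_force": force on a finger pad.
Only numpy, scipy, OpenCV 4.12 (cv2) and the standard library are available. Lean on these libraries where they do the work, as an engineer would, in place of code of your own. Each camera call takes 0.05 s, during which the arm holds its last target. There are 200 camera calls.

## Task

Get the pale turned leg ready for sanding its foot: lift it out of the carrier by its square block, lay it on the grey felt pad and let go, then take it again by its ball foot, lift it clear and slacken the grip so that the heavy block swings down and the leg hangs upright. Tighten the grip, set the leg down ball foot up on the base of the vise, between the open jaws, before letting go, then turn the red-knobbed cam lever until the cam's high point bears on the sliding jaw and the leg is firmly clamped. Leave the dark leg, the mallet and the sanding block where they are.

Things in the scene. Friction and masses are not known exactly. Their poses are not given: they have to be found in the camera images.
- pale_leg: the work: a pale wood furniture leg, 195 mm long, 0.15 to 0.24 kg. Own x runs along it from the square end to the ball foot; origin at the centre of its square block (90 mm long, 44 x 44 mm). Then comes a turned neck (at most 41 mm thick, from 45 to 116 mm along x) and the ball foot (36 mm diameter). At the start it lies level with the sides of its block upright, the block on the carrier's board
- pale_leg_balance (a point): the pale leg's balance point, on its axis, inside the square block, 22 mm from the block's centre towards the foot; axes as the leg. Pinch the block here, across its 44 mm width, to lift it level
- pale_leg_foot (a point): centre of the pale leg's ball foot (a 36 mm ball), on the leg's axis, 132 mm from the block's centre; the leg ends 20 mm beyond. Pinched here the block end is far the heavier: a firm grip (about 60 N) holds the leg level; slackened below some 35 N it begins to swing down about the pinch, at 3 to 9 N it comes to hang nearly upright, under about 2 N it slips out. Opening the fingers a fraction of a millimetre at a time is enough
- pale_leg_square_end (a point): centre of the pale leg's flat square end face, 177 mm from the ball's centre; axes as the leg
- carrier: fixed plywood carrier, 232 x 200 mm, board 12 mm thick, origin at the centre of its underside, legs lying along its x with feet to +x in two nests at y = +48 and -48 mm. The ball feet and necks lie sunk in 41 mm wide slots of a slate-painted block (its top 50 mm up, from 9 to 114 mm along x), so fingers cannot get at them; low cleats (30 mm up at most) stand at the square ends. A leg lifts straight up out of it
- felt_pad: fixed grey felt pad 280 (x) x 150 (y) x 4 mm, origin at the centre of its underside. A leg lying on it has its axis 26 mm above the bench
- vise: the fixed part of a bench-top cam vise: plywood base 140 (x) x 222 (y) x 16 mm, from y = -152 to +70 mm; origin on the bench below the middle of a clamped leg. The fixed jaw's face is at y = +22 mm, its top 86 mm above the bench. It closes along its own +y; two steel guide rods cross the jaw opening at x = -55 and +55 mm, 34 mm above the bench
- vise_seat (a point): top of the vise's base, 16 mm above the bench, at the middle of a clamped leg; axes as vise (x along the jaws, y the closing direction, towards the fixed jaw). The open gap reaches from y = -32 mm or farther to y = +22 mm, so a leg is best set down about 6 mm to the -y side, block sides parallel to the jaws
- jaw_face: cork face of the sliding jaw (120 mm wide, 8 mm thick, 54 mm high, top 76 mm above the bench), axes as the vise, on a stiff spring of 4 N/mm; origin at the middle of its lower back edge, so the surface that meets the leg lies 8 mm to its +y. A spring keeps the sliding jaw pressed back on the cam; the cam's high point presses the face about 3 mm back on a 44 mm block, with about 12 N
- cam_pivot (a point): the cam's upright axis, at the lever's upper side, 58 mm above the bench, 103 mm from the seat along the vise's -y
- lever_knob (a point): middle of the upright red knob at the end of the cam lever (24 mm diameter, from 58 to 102 mm above the bench, point at 80 mm), 110 mm from the cam's axis. It moves clockwise seen from above as the cam closes; a few newtons move it
- cam_lever (a joint): angle of the cam lever in rad: 0 fully open, growing clockwise seen from above; the cam's high point faces the sliding jaw at 1.92, a stop at 2.0. It stays where it is left. At the start 0 to 0.4. At 0 the lever points from the axis 20 degrees from the vise's -y towards its +x, at 1.92 it points along the vise's -x
- dark_leg_balance (a point): the same point of an identical, dark stained leg in the other nest, to be left alone (the two may be either way round)
- mallet_middle (a point): a joiner's mallet lying on the bench, 202 mm long, 110 mm wide head 56 mm high; its middle. Leave alone
- sanding_block_middle (a point): a cork sanding block 68 x 112 x 34 mm; its middle. Leave alone
Not all that is in view belongs to the job. Of the things like the pale_leg, leave any that is turquoise or yellow; of the rest the larger one is meant.

How it is judged:
On the way, in this order (a step that is already met when the one before it is completed fails the run):
1. the pale leg lies flat on the felt pad (balance point over the pad), let go (angle between pale_leg_balance's own x axis and vertical between 1.47 and 1.67 rad and x of pale_leg_balance in the frame of felt_pad between -0.14 and 0.14 m and y of pale_leg_balance in the frame of felt_pad between -0.075 and 0.075 m and z of pale_leg_balance in the frame of felt_pad below 0.031 m and contact force between the fingers and pale_leg below 0.1 N), for 0.2 s.
2. the pale leg hangs from the fingers, ball foot up, within 20 degrees of upright, its lower end at least 20 mm above the bench (contact force between the fingers and pale_leg above 0.2 N and angle between pale_leg_balance's own x axis and vertical below 0.35 rad and height (world z) of pale_leg_square_end above 0.02 m), for 0.2 s.
3. the pale leg is set down on the vise's base between the jaws while still held (contact force between the fingers and pale_leg above 0.2 N and z of pale_leg_square_end in the frame of vise_seat below 0.007 m and angle between pale_leg_balance's own x axis and vertical below 0.25 rad and x of pale_leg_square_end in the frame of vise_seat between -0.032 and 0.032 m and y of pale_leg_square_end in the frame of vise_seat between -0.03 and 0.012 m), for 0.1 s.
At the end, for the whole second after the job is handed in: The pale leg stands in the vise, ball foot up, within 4 degrees of upright, its square end within 4 mm of the base and within 32 mm of the jaws' middle, clamped with more than 5 N by the sliding jaw, the cam within 0.2 rad of its high point, the leg at rest and let go (value of joint cam_lever between 1.72 and 2.1 rad and contact force between jaw_face and pale_leg above 5 N and angle between pale_leg_balance's own x axis and vertical below 0.07 rad and linear speed of pale_leg below 0.02 m/s and contact force between the fingers and pale_leg below 0.05 N and z of pale_leg_square_end in the frame of vise_seat between -0.003 and 0.004 m and x of pale_leg_square_end in the frame of vise_seat between -0.032 and 0.032 m and y of pale_leg_square_end in the frame of vise_seat between -0.006 and 0.006 m); the robot touches nothing.
It fails at once if the dark leg is moved by more than 25 mm (distance of dark_leg_balance from where it was at the start of the episode above 0.025 m).
It fails at once if the mallet is moved by more than 25 mm (distance of mallet_middle from where it was at the start of the episode above 0.025 m).
It fails at once if the sanding block is moved by more than 25 mm (distance of sanding_block_middle from where it was at the start of the episode above 0.025 m).
It also fails if it takes over 64 s, if anything falls off the work surface, if the arm or the gripper's body presses on something with over 40 N, if the wrist force passes 120 N, or if a joint passes its speed limit or range.

## Working session

There is one attempt and no reset: what is moved stays moved. The work goes in short steps, Python scripts to look and compute and a tool call to move; the robot and the scene stay as the last step left them, time stands still between calls to the robot, and variables do not carry over. Pictures are saved under pics/ and viewed, at most 10 in all, crops included, and the job is handed in when it is done.

Besides the shell and the picture viewer there is one more tool, called after "Call:" as name(argument=value, ...), one argument or row to a line, values as JSON. step_arm: Moves the arm, as the interface text tells. Its arguments: {"type":"object","properties":{"steps":{"type":"array"},"force":{"type":"number"}},"required":["steps"]}

```bash
mkdir -p pics; python3 - <<'E'
from cell import get_obs, optics
import cv2, numpy as np
o=get_obs(); print({k:np.round(v,3).tolist() for k,v in o.items()})
for n in ("scene","top"):
    im=optics.grab_frame(n); cv2.imwrite(f"pics/{n}0.png",im[:,:,::-1])
    c=optics.get_calibration(n); print(n,c["fx"],c["fy"],c["cx"],c["cy"],np.round(c["extrinsics"],3).tolist())
E
```

```text
{'time': 0.0, 'q': [-1.259, 0.69, -0.194, 1.566, 0.157, 0.902, -0.215], 'dq': [-0.001, 0.001, -0.0, -0.0, 0.001, 0.0, -0.0], 'tau': [-0.0, -53.96, -1.266, -15.854, 0.009, 0.009, -0.0], 'eef_pos': [0.171, 0.6, 0.201], 'orientation': [0.138, 0.99, -0.001, -0.0], 'contact_force': [0.055, -0.67, -0.534], 'torque': [0.058, -0.028, -0.007], 'finger_force': 0.0, 'finger_gap': 0.085}
scene 438.0841336050426 438.0841336050426 315.7272953181151 242.02851269735623 [[-0.757, 0.653, 0.004, 0.269], [0.508, 0.593, -0.625, -0.293], [-0.411, -0.471, -0.781, 1.476], [0.0, 0.0, 0.0, 1.0]]
top 501.23734064573256 501.23734064573256 315.21886977378557 238.42347084866043 [[-0.017, -1.0, -0.002, 0.171], [-0.99, 0.017, -0.139, 0.503], [0.139, -0.0, -0.99, 1.336], [0.0, 0.0, 0.0, 1.0]]
```

View pics/top0.png

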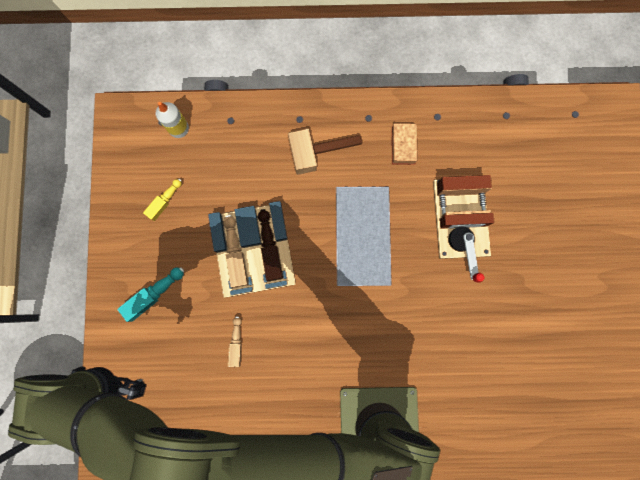

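View pics/scene0.png

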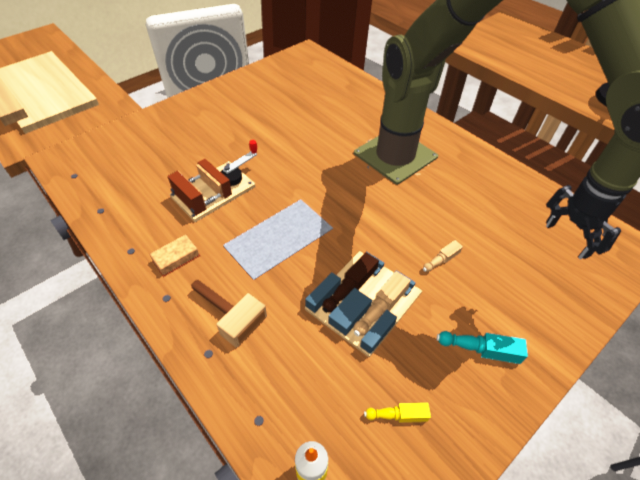

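Candidates: pale leg in the carrier at (235,250), small pale leg at (235,342), yellow at (163,199), turquoise at (150,295), and the dark leg at (270,245). The larger pale leg in the carrier fits the description. The felt pad is at (364,236), and the vise is at (465,215) with its knob at (479,278). Next I'll take a close crop and coarse measurements.

```bash
cat > h.py <<'E'
import numpy as np, cv2
from cell import get_obs, optics
from scipy.spatial.transform import Rotation as R
def plane(n,uv,z,c=None):
    """pixels -> world points on height z"""
    c=c or optics.get_calibration(n); E=np.array(c["extrinsics"]); uv=np.atleast_2d(uv).astype(float)
    d=np.c_[(uv[:,0]-c["cx"])/c["fx"],(uv[:,1]-c["cy"])/c["fy"],np.ones(len(uv))]@E[:3,:3]
    o=-E[:3,:3].T@E[:3,3]
    return o+d*((z-o[2])/d[:,2])[:,None]
def grab(n,name):
    c=optics.get_calibration(n); im=optics.grab_frame(n); cv2.imwrite(f"pics/{name}.png",im[:,:,::-1]); return im,c
def blob(mask):
    k,_=cv2.findContours(mask.astype(np.uint8),cv2.RETR_EXTERNAL,cv2.CHAIN_APPROX_NONE)
    return max(k,key=cv2.contourArea)
def toolshift(p,o=None):
    """world shift to target p in tool axes"""
    o=o or get_obs(); return R.from_quat(o["orientation"]).inv().apply(np.array(p)-o["eef_pos"])
E
python3 - <<'E'
from h import *
im=cv2.imread("pics/top0.png"); hsv=cv2.cvtColor(im,cv2.COLOR_BGR2HSV)
cv2.imwrite("pics/crop0.png",cv2.resize(im[180:320,190:510],None,fx=2.5,fy=2.5,interpolation=cv2.INTER_CUBIC))
m=np.zeros(im.shape[:2],bool); m[170:300,320:410]=1
g=(hsv[...,1]<90)&(hsv[...,2]>110)&m
r=cv2.minAreaRect(blob(g)); print("felt px",r); print(plane("top",cv2.boxPoints(r),.004).round(3).tolist(), plane("top",r[0],.004).round(3))
red=((hsv[...,0]<6)|(hsv[...,0]>174))&(hsv[...,1]>200)&(hsv[...,2]>150); red[:255]=0
b=blob(red); print("knob",b[:,0].mean(0),plane("top",b[:,0].mean(0),.1))
c=(((hsv[...,0]>95)&(hsv[...,0]<125)&(hsv[...,1]>60)&(hsv[...,2]<130)))
c[:,:200]=0;c[:,300:]=0;c[:190]=0;c[260:]=0
k,_=cv2.findContours(c.astype(np.uint8),0,2)
for x in k:
    if cv2.contourArea(x)>60: print("slate",cv2.minAreaRect(x))
E
```

```text
felt px ((363.0, 235.5), (99.0, 54.0), 90.0)
[[0.66, 0.101, 0.004], [0.657, -0.053, 0.004], [0.377, -0.042, 0.004], [0.38, 0.107, 0.004]] [[0.517 0.028 0.004]]
knob [479.25 277.05] [[ 0.38918839 -0.25845412  0.1       ]]
slate ((217.01351928710938, 231.5811004638672), (37.97616958618164, 12.001126289367676), 80.53767395019531)
slate ((247.25779724121094, 226.10733032226562), (38.0805778503418, 19.404388427734375), 80.13418579101562)
slate ((277.689208984375, 220.63514709472656), (37.976165771484375, 10.357134819030762), 80.53767395019531)
```

View pics/crop0.png

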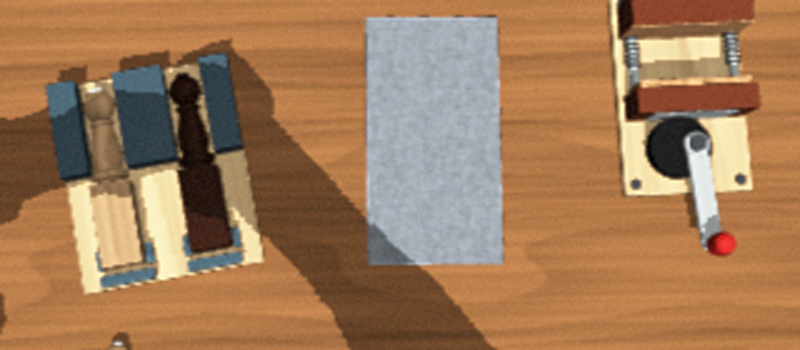

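The crop confirms the pale leg in the left nest: block at about crop (117,222), ball foot at (99,100) and the square end towards the robot. The dark leg is in the right nest.

```bash
python3 - <<'E'
from h import *
f=lambda u,v:(190+u/2.5,180+v/2.5)
t=plane("top",[f(92,183),f(130,178),f(142,262),f(106,268)],.056); print(t.round(3),t.mean(0).round(3))
c=plane("top",[f(117,222)],.056)[0]; b=plane("top",[f(99,103)],.05)[0]; print(c,b,b-c, np.hypot(*(b-c)[:2]),np.degrees(np.arctan2((b-c)[1],(b-c)[0])))
E=np.array(optics.get_calibration("wrist")["extrinsics"]); o=get_obs()
T=np.eye(4);T[:3,:3]=R.from_quat(o["orientation"]).as_matrix();T[:3,3]=o["eef_pos"]
print("cam in tool",np.round(np.linalg.inv(E@T),3).tolist(), optics.get_calibration("wrist")["fx"]); print(T.round(3))
# slate block middles -> carrier axis
s=plane("top",[(217.0,231.6),(277.7,220.6)],.05); d=s[1]-s[0]; print("carrier y axis", s, np.degrees(np.arctan2(-d[0]*-1,-d[1]*-1)) , d)
E
```

```text
[[0.467 0.4   0.056]
 [0.472 0.359 0.056]
 [0.382 0.346 0.056]
 [0.376 0.385 0.056]] [0.424 0.373 0.056]
[0.42500485 0.3732523  0.056     ] [0.5555445  0.39437212 0.05      ] [ 0.13053965  0.02111982 -0.006     ] 0.13223708660154662 9.190167628569833
cam in tool [[0.002, -0.945, -0.326, 0.085], [1.0, 0.001, 0.001, -0.001], [-0.0, -0.326, 0.945, -0.173], [0.0, 0.0, 0.0, 1.0]] 382.1959825243692
[[-0.962  0.274 -0.     0.171]
 [ 0.274  0.962 -0.002  0.6  ]
 [-0.    -0.002 -1.     0.201]
 [ 0.     0.     0.     1.   ]]
carrier y axis [[0.52751105 0.42837557 0.05      ]
 [0.55488753 0.26349485 0.05      ]] 170.57272255771414 [ 0.02737648 -0.16488071  0.        ]
```

Call:
step_arm(
  steps=[
    {"hand": 0.085, "linear": [-0.03, -0.013, 0], "delta_rot": [0, 0, -0.06]},
    {"hand": 0.085, "linear": [-0.065, -0.028, 0], "delta_rot": [0, 0, -0.12]},
    {"hand": 0.085, "linear": [-0.1, -0.043, 0], "delta_rot": [0, 0, -0.18]},
    {"hand": 0.085, "linear": [-0.135, -0.058, 0], "delta_rot": [0, 0, -0.24]},
    {"hand": 0.085, "linear": [-0.17, -0.073, 0], "delta_rot": [0, 0, -0.3]},
    {"hand": 0.085, "linear": [-0.205, -0.088, 0], "delta_rot": [0, 0, -0.36]},
    {"hand": 0.085, "linear": [-0.24, -0.103, 0], "delta_rot": [0, 0, -0.42]},
    {"hand": 0.085, "linear": [-0.275, -0.118, 0], "delta_rot": [0, 0, -0.44]},
    {"hand": 0.085, "linear": [-0.31, -0.133, 0], "delta_rot": [0, 0, -0.44]},
    {"hand": 0.085, "linear": [-0.327, -0.139, 0], "delta_rot": [0, 0, -0.44]},
    {"hand": 0.085, "linear": [-0.327, -0.139, 0], "delta_rot": [0, 0, -0.44]},
    {"hand": 0.085, "linear": [-0.327, -0.139, 0], "delta_rot": [0, 0, -0.44]},
  ],
)

```text
time: 1.1
eef_pos: [0.4486, 0.3764, 0.2015]
orientation: [-0.079, 0.997, -0.0, -0.0]
contact_force: [0.2, 0.7, -0.3]
finger_gap: 0.0851
finger_force: 0.0
```

```bash
python3 - <<'E'
from h import *
im,c=grab("wrist","w1"); o=get_obs(); print(o["time"],o["eef_pos"],R.from_quat(o["orientation"]).as_matrix().round(3).tolist())
E
```

```text
1.15 [0.44710595 0.37790907 0.2016836 ] [[-0.987, -0.161, -0.001], [-0.161, 0.987, 0.0], [0.001, 0.0, -1.0]]
```

View pics/w1.png

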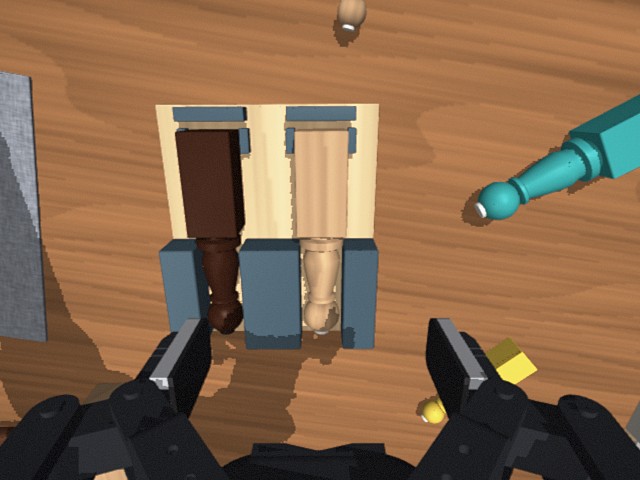

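The wrist view shows the pale block's top face at about (296..349, 130..238), with the ball at (320,316), square to the tool.

```bash
python3 - <<'E'
from h import *
im=cv2.imread("pics/w1.png"); g=cv2.cvtColor(im,cv2.COLOR_BGR2GRAY).astype(int)
for v in (160,200,225): print(v,im[v,286:360:3].mean(1).round().astype(int).tolist())
p=plane("wrist",[(296,130),(349,130),(343,238),(299,238),(320,316)],.056); p[4]=plane("wrist",(320,316),.04)[0]
print(p.round(4)); o=get_obs()
for q in p: print(toolshift(q,o).round(4))
# slate blocks -> nest axis
hsv=cv2.cvtColor(im,cv2.COLOR_BGR2HSV); m=(hsv[...,0]>95)&(hsv[...,0]<112)&(hsv[...,1]>70)&(hsv[...,2]>60); m[:236]=0;m[352:]=0;m[:,:150]=0;m[:,385:]=0
k,_=cv2.findContours(m.astype(np.uint8),0,2)
for x in k:
    if cv2.contourArea(x)>300: print(cv2.boundingRect(x))
print(plane("wrist",[(301,242),(342,242),(302,346),(343,346)],.05).round(4), [toolshift(q,o).round(4) for q in plane("wrist",[(301,242),(342,242),(302,346),(343,346)],.05)])
E
```

```text
160 [219, 219, 135, 165, 183, 183, 177, 174, 178, 181, 179, 175, 169, 167, 187, 189, 188, 181, 177, 179, 176, 221, 219, 221, 218]
200 [221, 218, 135, 142, 181, 183, 178, 172, 179, 182, 184, 176, 168, 167, 185, 191, 187, 180, 177, 180, 155, 213, 218, 218, 216]
225 [221, 220, 142, 124, 181, 182, 176, 175, 175, 182, 181, 177, 167, 169, 187, 192, 188, 181, 179, 178, 158, 212, 216, 219, 212]
[[0.3805 0.3488 0.056 ]
 [0.3736 0.3907 0.056 ]
 [0.4639 0.4027 0.056 ]
 [0.4702 0.3646 0.056 ]
 [0.5528 0.3971 0.04  ]]
[ 0.0702 -0.018   0.1458]
[0.0703 0.0244 0.1458]
[-0.0208  0.0216  0.1457]
[-0.0208 -0.017   0.1457]
[-0.1076  0.0018  0.1616]
(160, 240, 41, 92)
(343, 239, 35, 109)
(238, 239, 63, 110)
[[0.4757 0.3669 0.05  ]
 [0.4697 0.4032 0.05  ]
 [0.5832 0.384  0.05  ]
 [0.5766 0.4241 0.05  ]] [array([-0.0266, -0.0156,  0.1516]), array([-0.0266,  0.0212,  0.1517]), array([-0.1355, -0.016 ,  0.1515]), array([-0.1354,  0.0246,  0.1515])]
```

Call:
step_arm(
  steps=[
    {"hand": 0.085, "linear": [0.0025, 0.003, 0.035], "delta_rot": [0, 0, 0]},
    {"hand": 0.085, "linear": [0.0025, 0.003, 0.07], "delta_rot": [0, 0, 0]},
    {"hand": 0.085, "linear": [0.0025, 0.003, 0.105], "delta_rot": [0, 0, 0]},
    {"hand": 0.085, "linear": [0.0025, 0.003, 0.14], "delta_rot": [0, 0, 0]},
    {"hand": 0.085, "linear": [0.0025, 0.003, 0.165], "delta_rot": [0, 0, 0]},
    {"hand": 0.085, "linear": [0.0025, 0.003, 0.18], "delta_rot": [0, 0, 0]},
    {"hand": 0.085, "linear": [0.0025, 0.003, 0.18], "delta_rot": [0, 0, 0]},
    {"hand": 0.03, "linear": [0.0025, 0.003, 0.18], "delta_rot": [0, 0, 0]},
    {"hand": 0.03, "linear": [0.0025, 0.003, 0.18], "delta_rot": [0, 0, 0]},
    {"hand": 0.03, "linear": [0.0025, 0.003, 0.18], "delta_rot": [0, 0, 0]},
    {"hand": 0.03, "linear": [0.0025, 0.003, 0.18], "delta_rot": [0, 0, 0]},
    {"hand": 0.03, "linear": [0.0025, 0.003, 0.18], "delta_rot": [0, 0, 0]},
  ],
  force=60,
)

```text
time: 2.15
eef_pos: [0.4455, 0.3797, 0.0242]
orientation: [-0.081, 0.997, -0.0, 0.001]
contact_force: [-1.3, -4.0, 9.0]
finger_gap: 0.0395
finger_force: 59.1
```

Call:
step_arm(
  steps=[
    {"hand": 0.03, "linear": [0, 0, -0.01], "delta_rot": [0, 0, 0]},
    {"hand": 0.03, "linear": [0, 0, -0.03], "delta_rot": [0, 0, 0]},
    {"hand": 0.03, "linear": [0, 0, -0.06], "delta_rot": [0, 0, 0]},
    {"hand": 0.03, "linear": [0, 0, -0.09], "delta_rot": [0, 0, 0]},
    {"hand": 0.03, "linear": [0, 0, -0.12], "delta_rot": [0, 0, 0]},
    {"hand": 0.03, "linear": [0.001, -0.02, -0.13], "delta_rot": [0, 0, 0]},
    {"hand": 0.03, "linear": [0.002, -0.05, -0.13], "delta_rot": [0, 0, 0]},
    {"hand": 0.03, "linear": [0.003, -0.08, -0.13], "delta_rot": [0, 0, 0]},
    {"hand": 0.03, "linear": [0.005, -0.115, -0.13], "delta_rot": [0, 0, 0]},
    {"hand": 0.03, "linear": [0.007, -0.15, -0.13], "delta_rot": [0, 0, 0]},
    {"hand": 0.03, "linear": [0.009, -0.185, -0.13], "delta_rot": [0, 0, 0]},
    {"hand": 0.03, "linear": [0.01, -0.22, -0.13], "delta_rot": [0, 0, 0]},
  ],
)

```text
time: 3.15
eef_pos: [0.4703, 0.1601, 0.1531]
orientation: [-0.081, 0.997, 0.0, 0.001]
contact_force: [0.6, 0.8, -2.3]
finger_gap: 0.0385
finger_force: 60.5
```

Call:
step_arm(
  steps=[
    {"hand": 0.03, "linear": [0.001, -0.03, 0], "delta_rot": [0, 0, 0]},
    {"hand": 0.03, "linear": [0.002, -0.065, 0], "delta_rot": [0, 0, 0]},
    {"hand": 0.03, "linear": [0.003, -0.095, 0], "delta_rot": [0, 0, 0]},
    {"hand": 0.03, "linear": [0.004, -0.12, 0], "delta_rot": [0, 0, 0]},
    {"hand": 0.03, "linear": [0.005, -0.132, 0], "delta_rot": [0, 0, 0]},
    {"hand": 0.03, "linear": [0.005, -0.132, 0], "delta_rot": [0, 0, 0]},
    {"hand": 0.03, "linear": [0.005, -0.132, 0], "delta_rot": [0, 0, 0]},
  ],
)

```text
time: 3.73
eef_pos: [0.4871, 0.0302, 0.1527]
orientation: [-0.08, 0.997, 0.0, 0.001]
contact_force: [0.1, 1.3, -2.3]
finger_gap: 0.0385
finger_force: 60.6
```

```bash
python3 - <<'E'
from h import *
o=get_obs(); print(o["time"],o["eef_pos"].round(4) if hasattr(o["eef_pos"],"round") else o["eef_pos"],R.from_quat(o["orientation"]).as_matrix().round(3).tolist(),o["contact_force"],o["finger_gap"])
t,c=grab("top","top1"); w,_=grab("wrist","w2")
cv2.imwrite("pics/both1.png",np.hstack([cv2.resize(t[140:320,180:540],(400,200)),cv2.resize(w,(400,300))[:200]])[:,:,::-1])
g=cv2.cvtColor(t,cv2.COLOR_RGB2BGR)
cv2.imwrite("pics/vise1.png",cv2.resize(g[155:305,420:520],(400,600),interpolation=cv2.INTER_CUBIC))
s=cv2.cvtColor(optics.grab_frame("scene"),cv2.COLOR_RGB2BGR)
cv2.imwrite("pics/comb1.png",np.hstack([cv2.resize(g[155:305,420:520],(400,600),interpolation=cv2.INTER_CUBIC),np.vstack([cv2.resize(s[130:430,150:550],(400,300)),cv2.resize(w[:,:,::-1],(400,300))])]))
E
```

```text
3.7333 [0.4871 0.0302 0.1527] [[-0.987, -0.16, 0.001], [-0.16, 0.987, 0.001], [-0.001, 0.0, -1.0]] [ 0.07402259  1.33833287 -2.26703274] 0.03848430314365417
```

View pics/comb1.png

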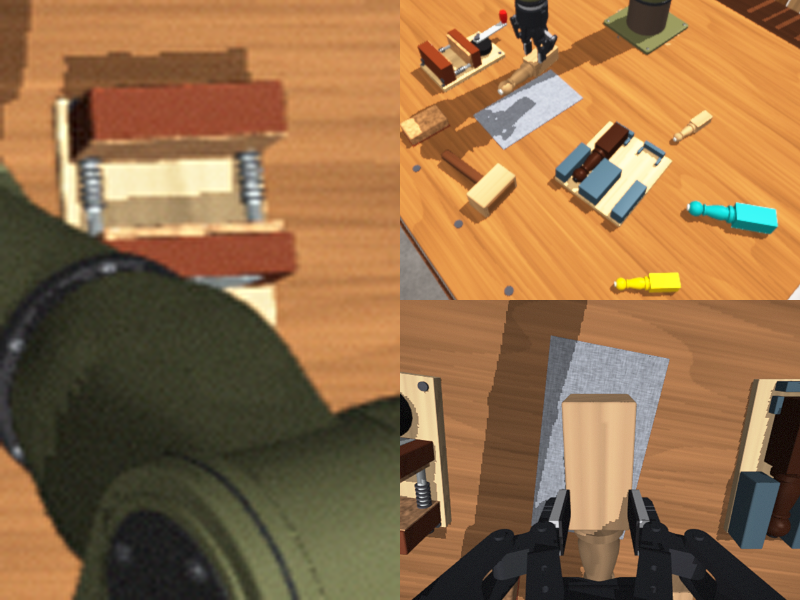

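The leg hangs level in the fingers above the pad (wrist view: block centred, pad below it). I'll lower it now.

Call:
step_arm(
  steps=[
    {"hand": 0.03, "linear": [0, 0, 0.02], "delta_rot": [0, 0, 0]},
    {"hand": 0.03, "linear": [0, 0, 0.05], "delta_rot": [0, 0, 0]},
    {"hand": 0.03, "linear": [0, 0, 0.08], "delta_rot": [0, 0, 0]},
    {"hand": 0.03, "linear": [0, 0, 0.105], "delta_rot": [0, 0, 0]},
    {"hand": 0.03, "linear": [0, 0, 0.12], "delta_rot": [0, 0, 0]},
    {"hand": 0.03, "linear": [0, 0, 0.129], "delta_rot": [0, 0, 0]},
    {"hand": 0.03, "linear": [0, 0, 0.133], "delta_rot": [0, 0, 0]},
    {"hand": 0.03, "linear": [0, 0, 0.136], "delta_rot": [0, 0, 0]},
    {"hand": 0.03, "linear": [0, 0, 0.136], "delta_rot": [0, 0, 0]},
  ],
)

```text
time: 4.63
eef_pos: [0.4866, 0.0317, 0.0167]
orientation: [-0.082, 0.997, 0.0, 0.0]
contact_force: [-0.8, 1.2, -0.7]
finger_gap: 0.039
finger_force: 66.4
```

Call:
step_arm(
  steps=[
    {"hand": 0.03, "linear": [0, 0, 0.001], "delta_rot": [0, 0, 0]},
    {"hand": 0.05, "linear": [0, 0, 0.001], "delta_rot": [0, 0, 0]},
    {"hand": 0.07, "linear": [0, 0, 0.001], "delta_rot": [0, 0, 0]},
    {"hand": 0.07, "linear": [0, 0, 0.001], "delta_rot": [0, 0, 0]},
    {"hand": 0.07, "linear": [0, 0, 0.001], "delta_rot": [0, 0, 0]},
    {"hand": 0.07, "linear": [0, 0, 0.001], "delta_rot": [0, 0, 0]},
    {"hand": 0.07, "linear": [0, 0, -0.02], "delta_rot": [0, 0, 0]},
    {"hand": 0.07, "linear": [0, 0, -0.05], "delta_rot": [0, 0, 0]},
    {"hand": 0.07, "linear": [0, 0, -0.085], "delta_rot": [0, 0, 0]},
    {"hand": 0.07, "linear": [0, 0, -0.12], "delta_rot": [0, 0, 0]},
    {"hand": 0.07, "linear": [0, 0, -0.15], "delta_rot": [0, 0, 0]},
    {"hand": 0.07, "linear": [0, 0, -0.15], "delta_rot": [0, 0, 0]},
  ],
)

```text
time: 5.63
eef_pos: [0.4904, 0.0312, 0.1711]
orientation: [-0.081, 0.997, 0.0, 0.005]
contact_force: [1.1, -0.5, 0.2]
finger_gap: 0.07
finger_force: 0.0
```

Call:
step_arm(
  steps=[
    {"hand": 0.07, "linear": [-0.03, 0, 0], "delta_rot": [0, 0, 0]},
    {"hand": 0.07, "linear": [-0.06, 0, 0], "delta_rot": [0, 0, 0]},
    {"hand": 0.07, "linear": [-0.09, 0, 0], "delta_rot": [0, 0, 0]},
    {"hand": 0.07, "linear": [-0.11, 0, 0], "delta_rot": [0, 0, 0]},
    {"hand": 0.07, "linear": [-0.11, 0, 0], "delta_rot": [0, 0, 0]},
    {"hand": 0.07, "linear": [-0.11, 0, 0], "delta_rot": [0, 0, 0]},
  ],
)

```text
time: 6.13
eef_pos: [0.5955, 0.0483, 0.1652]
orientation: [-0.081, 0.997, 0.0, -0.0]
contact_force: [-0.3, -0.1, 0.3]
finger_gap: 0.0698
finger_force: 0.0
```

```bash
python3 - <<'E'
from h import *
o=get_obs(); print(o["time"],o["eef_pos"],o["contact_force"],R.from_quat(o["orientation"]).as_matrix().round(3).tolist())
w,_=grab("wrist","w3"); t,_=grab("top","top2")
E
```

```text
6.1333 [0.59546417 0.04826636 0.16522961] [-0.28409346 -0.13883348  0.30100284] [[-0.987, -0.161, -0.001], [-0.161, 0.987, 0.0], [0.001, 0.0, -1.0]]
```

View pics/w3.png

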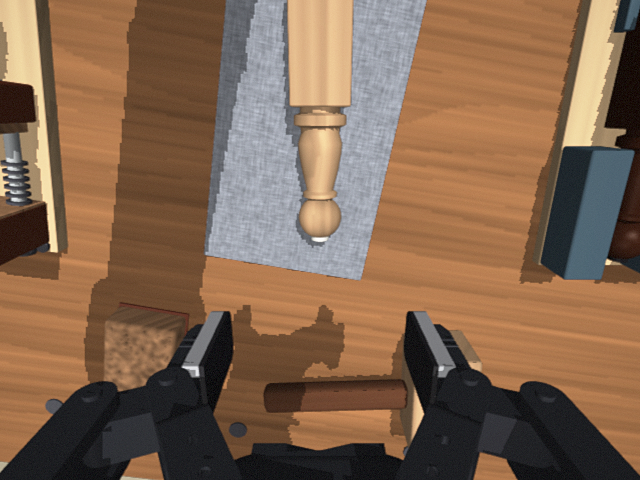

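The leg lies flat on the pad with the ball at (320,217), ahead of and below the fingers. I'll measure the ball here and the vise in the top picture.

```bash
python3 - <<'E'
from h import *
o=get_obs()
for z in (.026,.03): print(toolshift(plane("wrist",(320,217),z)[0],o).round(4))
print([toolshift(q,o).round(4) for q in plane("wrist",[(290,106),(352,106)],.048)])
im=cv2.imread("pics/top2.png"); 
cv2.imwrite("pics/vise2.png",cv2.resize(im[160:290,420:510],(540,600),interpolation=cv2.INTER_CUBIC) )
E
```

```text
[-1.000e-04  1.400e-03  1.394e-01]
[0.001  0.0013 0.1354]
[array([ 0.088 , -0.0205,  0.1176]), array([0.0881, 0.0239, 0.1176])]
```

View pics/vise2.png

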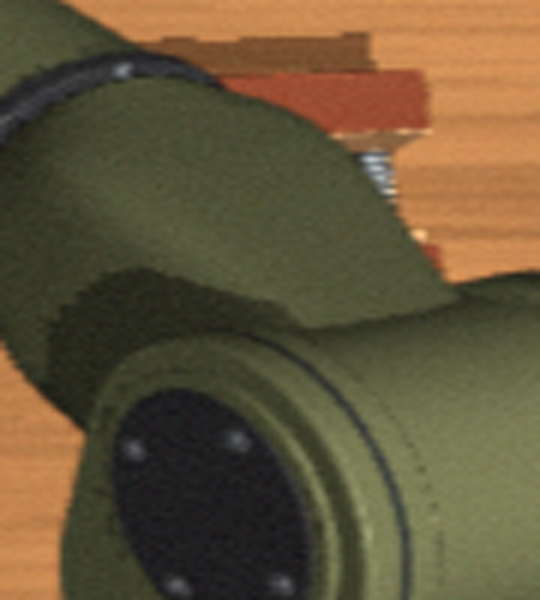

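The vise is mostly hidden by the arm here, so I'll measure it from the first top picture. The ball is directly under the TCP, so I'll grip it.

Call:
step_arm(
  steps=[
    {"hand": 0.07, "linear": [0, 0.001, 0.03], "delta_rot": [0, 0, 0]},
    {"hand": 0.07, "linear": [0, 0.001, 0.065], "delta_rot": [0, 0, 0]},
    {"hand": 0.07, "linear": [0, 0.001, 0.1], "delta_rot": [0, 0, 0]},
    {"hand": 0.07, "linear": [0, 0.001, 0.13], "delta_rot": [0, 0, 0]},
    {"hand": 0.07, "linear": [0, 0.001, 0.147], "delta_rot": [0, 0, 0]},
    {"hand": 0.07, "linear": [0, 0.001, 0.155], "delta_rot": [0, 0, 0]},
    {"hand": 0.06, "linear": [0, 0.001, 0.155], "delta_rot": [0, 0, 0]},
    {"hand": 0.02, "linear": [0, 0.001, 0.155], "delta_rot": [0, 0, 0]},
    {"hand": 0.02, "linear": [0, 0.001, 0.155], "delta_rot": [0, 0, 0]},
    {"hand": 0.02, "linear": [0, 0.001, 0.155], "delta_rot": [0, 0, 0]},
    {"hand": 0.02, "linear": [0, 0.001, 0.155], "delta_rot": [0, 0, 0]},
    {"hand": 0.02, "linear": [0, 0.001, 0.155], "delta_rot": [0, 0, 0]},
  ],
  force=60,
)

```text
time: 7.23
eef_pos: [0.5958, 0.0493, 0.0119]
orientation: [-0.081, 0.997, 0.0, 0.001]
contact_force: [-0.2, 0.6, -0.2]
finger_gap: 0.0199
finger_force: 0.1
```

```bash
python3 - <<'E'
from h import *
im=cv2.imread("pics/top0.png")
cv2.imwrite("pics/vise0.png",cv2.resize(im[160:290,420:510],(540,780),interpolation=cv2.INTER_CUBIC)[:600])
E
```

```text
(no output)
```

View pics/vise0.png

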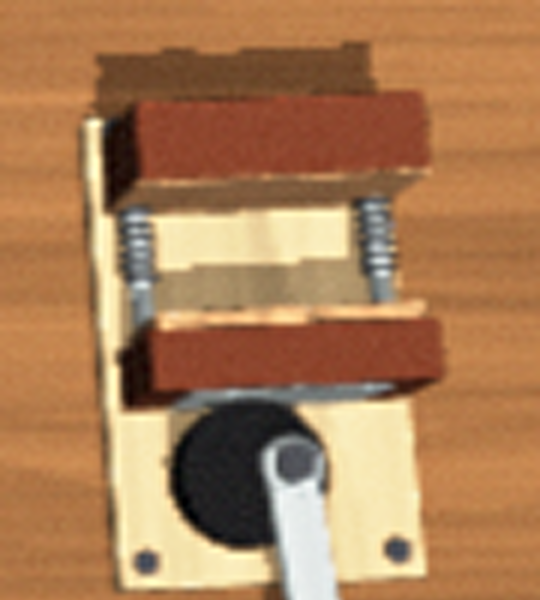

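The gap closed to 20 mm with no force, so the ball was missed. I'll look before doing anything else.

```bash
python3 - <<'E'
from h import *
o=get_obs(); print(o["time"],o["eef_pos"],o["contact_force"],o["finger_gap"],o["finger_force"])
w,c=grab("wrist","w4"); s,cs=grab("scene","s4")
g=lambda p,c:(lambda q:(q[:2]/q[2]*c["fx"]+[c["cx"],c["cy"]]).round())(np.array(c["extrinsics"])[:3,:3]@p+np.array(c["extrinsics"])[:3,3])
print("tcp px wrist",g(np.array(o["eef_pos"]),c),"scene",g(np.array(o["eef_pos"]),cs), "grasp pt wrist", g(np.array(o["eef_pos"])+[0,0,.019],c))
x,y=g(np.array(o["eef_pos"]),cs).astype(int)
cr=s[max(0,y-75):y+75,max(0,x-100):x+100]
cv2.imwrite("pics/c4.png",np.hstack([cv2.resize(cr,(400,300),interpolation=cv2.INTER_CUBIC),cv2.resize(w,(400,300))])[:,:,::-1])
E
```

```text
7.2333 [0.59584458 0.0492685  0.01192538] [-0.17691486  0.5701613  -0.20506678] 0.0198565461191522 0.09580898797139525
tcp px wrist [319. 290.] scene [261. 253.] grasp pt wrist [319. 309.]
```

View pics/c4.png

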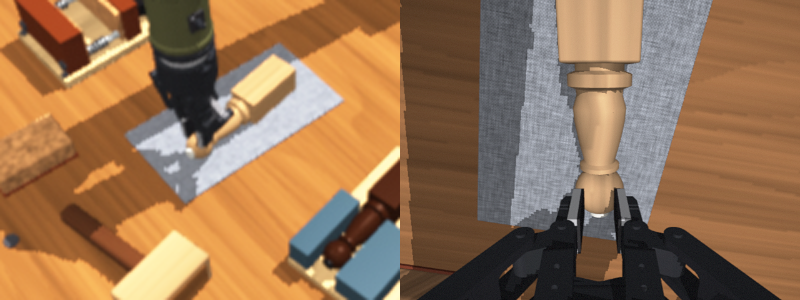

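```bash
python3 - <<'E'
from h import *
o=get_obs()
k=1/.625
for n,p,z in (("block front L",(559,62),.048),("R",(641,62),.048),("bead",(600,168),.035),("tip",(597,215),.026)):
    q=((p[0]-400)*k,p[1]*k); print(n,q,toolshift(plane("wrist",q,z)[0],o).round(4))
w=cv2.imread("pics/w4.png"); cv2.imwrite("pics/c5.png",cv2.resize(w[240:440,200:440],(720,600),interpolation=cv2.INTER_CUBIC))
E
```

```text
block front L (254.4, 99.2) [ 0.0885 -0.0217 -0.0366]
R (385.6, 99.2) [ 0.0886  0.0221 -0.0366]
bead (320.0, 268.8) [ 0.0217  0.0004 -0.0235]
tip (315.20000000000005, 344.0) [-0.0215 -0.0017 -0.0144]
```

View pics/c5.png

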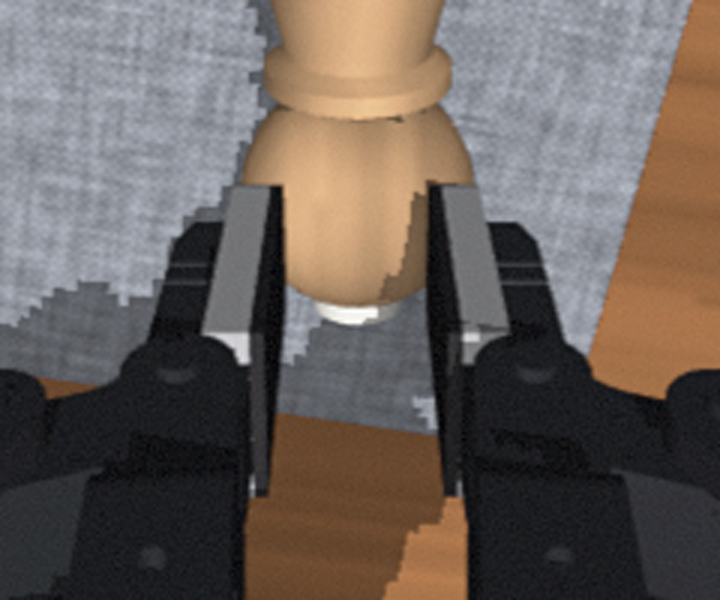

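The leg hasn't moved (block front still 88 mm from the TCP). The finger ends are about 30 mm short of the reported TCP: with a 20 mm gap they sit just over the top of the ball, and pixel scale in w1 and w3 gives the same offset. The block was therefore gripped near its top edge. I'll open, go deeper and grip again.

Call:
step_arm(
  steps=[
    {"hand": 0.07, "linear": [0, 0, 0], "delta_rot": [0, 0, 0]},
    {"hand": 0.07, "linear": [0, 0, 0], "delta_rot": [0, 0, 0]},
    {"hand": 0.07, "linear": [0, 0, 0], "delta_rot": [0, 0, 0]},
    {"hand": 0.07, "linear": [0, 0, 0.008], "delta_rot": [0, 0, 0]},
    {"hand": 0.07, "linear": [0, 0, 0.016], "delta_rot": [0, 0, 0]},
    {"hand": 0.07, "linear": [0, 0, 0.022], "delta_rot": [0, 0, 0]},
    {"hand": 0.07, "linear": [0, 0, 0.022], "delta_rot": [0, 0, 0]},
  ],
  force=60,
)

```text
time: 7.92
eef_pos: [0.5938, 0.049, -0.013]
orientation: [-0.081, 0.997, -0.0, -0.002]
contact_force: [-0.4, 0.0, -0.1]
finger_gap: 0.0704
finger_force: 0.0
```

```bash
python3 - <<'E'
from h import *
o=get_obs(); print(o["time"],o["eef_pos"],o["contact_force"],o["finger_gap"])
w,c=grab("wrist","w5"); print(c["cx"],c["cy"]); cv2.imwrite("pics/c6.png",cv2.resize(w[240:440,200:440],(720,600),interpolation=cv2.INTER_CUBIC)[:,:,::-1])
E
```

```text
7.9167 [ 0.59376436  0.0490099  -0.01297355] [-0.44453457  0.04088561 -0.13266176] 0.07042667751149914
318.15375114488165 242.3072257619692
```

View pics/c6.png

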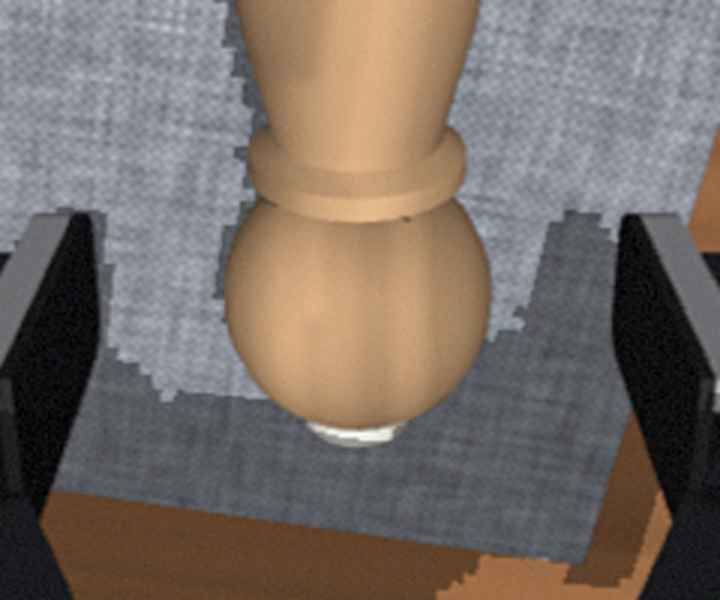

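The fingers now straddle the ball with no contact at TCP z = -13 mm, which confirms the 30 mm offset. That was my eleventh picture, one over the limit of ten, so I'll view no more and work from numbers. Now a little deeper and close.

Call:
step_arm(
  steps=[
    {"hand": 0.07, "linear": [0, 0, 0.005], "delta_rot": [0, 0, 0]},
    {"hand": 0.07, "linear": [0, 0, 0.009], "delta_rot": [0, 0, 0]},
    {"hand": 0.05, "linear": [0, 0, 0.009], "delta_rot": [0, 0, 0]},
    {"hand": 0.02, "linear": [0, 0, 0.009], "delta_rot": [0, 0, 0]},
    {"hand": 0.02, "linear": [0, 0, 0.009], "delta_rot": [0, 0, 0]},
    {"hand": 0.02, "linear": [0, 0, 0.009], "delta_rot": [0, 0, 0]},
    {"hand": 0.02, "linear": [0, 0, 0.009], "delta_rot": [0, 0, 0]},
    {"hand": 0.02, "linear": [0, 0, 0.009], "delta_rot": [0, 0, 0]},
  ],
  force=60,
)

```text
time: 8.63
eef_pos: [0.5954, 0.0493, -0.0198]
orientation: [-0.081, 0.997, 0.0, 0.0]
contact_force: [-0.1, 0.1, 0.9]
finger_gap: 0.0333
finger_force: 59.4
```

Call:
step_arm(
  steps=[
    {"hand": 0.02, "linear": [0, 0, -0.01], "delta_rot": [0, 0, 0]},
    {"hand": 0.02, "linear": [0, 0, -0.03], "delta_rot": [0, 0, 0]},
    {"hand": 0.02, "linear": [0, 0, -0.055], "delta_rot": [0, 0, 0]},
    {"hand": 0.02, "linear": [0, 0, -0.085], "delta_rot": [0, 0, 0]},
    {"hand": 0.02, "linear": [0, 0, -0.115], "delta_rot": [0, 0, 0]},
    {"hand": 0.02, "linear": [0, 0, -0.145], "delta_rot": [0, 0, 0]},
    {"hand": 0.02, "linear": [0, 0, -0.175], "delta_rot": [0, 0, 0]},
    {"hand": 0.02, "linear": [0, 0, -0.205], "delta_rot": [0, 0, 0]},
    {"hand": 0.02, "linear": [0, 0, -0.235], "delta_rot": [0, 0, 0]},
    {"hand": 0.02, "linear": [0, 0, -0.257], "delta_rot": [0, 0, 0]},
    {"hand": 0.02, "linear": [0, 0, -0.27], "delta_rot": [0, 0, 0]},
    {"hand": 0.02, "linear": [0, 0, -0.27], "delta_rot": [0, 0, 0]},
  ],
)

```text
time: 9.63
eef_pos: [0.5969, 0.0498, 0.2538]
orientation: [-0.081, 0.997, 0.0, 0.003]
contact_force: [0.5, 0.5, -2.3]
finger_gap: 0.0332
finger_force: 59.8
```

```bash
cat >> h.py <<'E'
def leg(name):
    """pale-leg blob in wrist view (between the fingers)"""
    o=get_obs(); w,c=grab("wrist",name); hsv=cv2.cvtColor(w,cv2.COLOR_RGB2HSV)
    m=(hsv[...,0]>=9)&(hsv[...,0]<=20)&(hsv[...,1]>50)&(hsv[...,1]<135)&(hsv[...,2]>110)
    m[:,:180]=0; m[:,460:]=0
    m=cv2.morphologyEx(m.astype(np.uint8),cv2.MORPH_OPEN,np.ones((7,7)))
    b=blob(m); print(name,"t",round(o["time"],2),"gap",round(o["finger_gap"],4),"ff",round(o["finger_force"],1),"F",np.round(o["contact_force"],1),"eef",np.round(o["eef_pos"],4),"| blob rect",cv2.boundingRect(b),"area",cv2.contourArea(b),"minrect",np.round(cv2.minAreaRect(b)[0]),np.round(cv2.minAreaRect(b)[1]),round(cv2.minAreaRect(b)[2],1))
    return w,c,b
E
python3 - <<'E'
from h import *
leg("l1")
E
```

```text
l1 t 9.63 gap 0.0332 ff 59.8 F [ 0.5  0.5 -2.3] eef [0.5969 0.0498 0.2538] | blob rect (268, 151, 102, 241) area 19142.0 minrect [318. 271.] [240. 101.] 90.0
```

Call:
step_arm(
  steps=[
    {"hand": 0.034, "linear": [0, 0, 0], "delta_rot": [0, 0, 0]},
    {"hand": 0.034, "linear": [0, 0, 0], "delta_rot": [0, 0, 0]},
    {"hand": 0.0345, "linear": [0, 0, 0], "delta_rot": [0, 0, 0]},
    {"hand": 0.0345, "linear": [0, 0, 0], "delta_rot": [0, 0, 0]},
    {"hand": 0.0345, "linear": [0, 0, 0], "delta_rot": [0, 0, 0]},
  ],
)

```text
time: 10.1
eef_pos: [0.5951, 0.0492, 0.2491]
orientation: [-0.081, 0.997, 0.0, -0.0]
contact_force: [0.4, -0.7, -2.4]
finger_gap: 0.0345
finger_force: 19.6
```

```bash
python3 - <<'E'
from h import *
w,c,b=leg("l2"); o=get_obs(); print(np.round(o["torque"],3))
hsv=cv2.cvtColor(w,cv2.COLOR_RGB2HSV)
for v in range(0,420,30): print(v, hsv[v,318].tolist(), end=" ")
E
```

```text
l2 t 10.1 gap 0.0345 ff 19.6 F [ 0.4 -0.7 -2.4] eef [0.5951 0.0492 0.2491] | blob rect (274, 302, 84, 92) area 5996.0 minrect [316. 348.] [91. 83.] 90.0
[ 0.044 -0.326  0.036]
0 [110, 23, 167] 30 [113, 24, 170] 60 [110, 22, 177] 90 [108, 18, 181] 120 [105, 20, 178] 150 [109, 22, 187] 180 [111, 19, 186] 210 [114, 21, 181] 240 [111, 19, 176] 270 [13, 142, 181] 300 [13, 100, 89] 330 [15, 105, 199] 360 [150, 1, 248] 390 [16, 103, 164]
```

```bash
cat >> h.py <<'E'
def cap(name=None,dz=.046):
    """white cap centre + silhouette; angle of leg below level in tool xz plane from cap pixel row"""
    o=get_obs(); w,c=grab("wrist",name or "tmp"); hsv=cv2.cvtColor(w,cv2.COLOR_RGB2HSV)
    m=((hsv[...,1]<25)&(hsv[...,2]>225)); m[:,:270]=0; m[:,370:]=0; m[:300]=0
    print("white px",m.sum(), end=" ")
    if m.sum()>5:
        b=blob(m); (u,v),s,_=cv2.minAreaRect(b); print("cap",round(u,1),round(v,1),np.round(s,1),end=" ")
    col=[hsv[r,318-12:318+12,1].mean() for r in range(0,480)]
    edge=next((r for r in range(120,400) if min(col[r:r+6])>60),None); print("leg starts row",edge,"t",o["time"],"gap",round(o["finger_gap"],4),"ff",round(o["finger_force"],1),"F",np.round(o["contact_force"],1),"T",np.round(o["torque"],2))
def predict(dz=.046):
    for th in range(0,121,10):
        t=np.radians(th); out=[]
        for s,h in ((-.02,0),(.177,.022),(.177,-.022),(.087,.022)):
            x=s*np.cos(t)+h*np.sin(t); z=-dz+s*np.sin(t)-h*np.cos(t)
            X=x-.085; Z=z+.173; out.append(round(242.3+382.2*(-.945*X-.326*Z)/(-.326*X+.945*Z)))
        print(th,out)
E
python3 - <<'E'
from h import *
cap("l3"); predict()
E
```

```text
white px 1520 cap 318.0 353.0 [42.9 43.8] leg starts row 244 t 10.15 gap 0.0345 ff 19.6 F [ 1.7 -0.1 -2.5] T [ 0.04 -0.33  0.04]
0 [386, -427, -225, 102]
10 [391, -273, -133, 94]
20 [395, -169, -62, 97]
30 [398, -90, -4, 107]
40 [399, -27, 47, 121]
50 [398, 27, 92, 139]
60 [396, 74, 133, 159]
70 [391, 116, 171, 180]
80 [385, 156, 208, 202]
90 [377, 193, 245, 225]
100 [368, 230, 281, 248]
110 [358, 266, 318, 272]
120 [347, 302, 356, 297]
```

Call:
step_arm(
  steps=[
    {"hand": 0.0348, "linear": [0, 0, 0], "delta_rot": [0, 0, 0]},
    {"hand": 0.0348, "linear": [0, 0, 0], "delta_rot": [0, 0, 0]},
    {"hand": 0.0349, "linear": [0, 0, 0], "delta_rot": [0, 0, 0]},
    {"hand": 0.0349, "linear": [0, 0, 0], "delta_rot": [0, 0, 0]},
    {"hand": 0.0349, "linear": [0, 0, 0], "delta_rot": [0, 0, 0]},
  ],
)

```text
time: 10.62
eef_pos: [0.5951, 0.0492, 0.2499]
orientation: [-0.081, 0.997, -0.0, -0.0]
contact_force: [0.7, 0.6, -2.4]
finger_gap: 0.035
finger_force: 11.7
```

```bash
python3 - <<'E'
from h import *
cap("l4")
E
```

```text
white px 1142 cap 317.5 373.5 [36.8 38.2] leg starts row 195 t 10.6167 gap 0.035 ff 11.7 F [ 0.7  0.6 -2.4] T [-0.05 -0.1  -0.  ]
```

Call:
step_arm(
  steps=[
    {"hand": 0.0351, "linear": [0, 0, 0], "delta_rot": [0, 0, 0]},
    {"hand": 0.0351, "linear": [0, 0, 0], "delta_rot": [0, 0, 0]},
    {"hand": 0.0351, "linear": [0, 0, 0], "delta_rot": [0, 0, 0]},
    {"hand": 0.0351, "linear": [0, 0, 0], "delta_rot": [0, 0, 0]},
    {"hand": 0.0351, "linear": [0, 0, 0], "delta_rot": [0, 0, 0]},
  ],
)

```text
time: 11.08
eef_pos: [0.5952, 0.0492, 0.25]
orientation: [-0.081, 0.997, 0.0, 0.0]
contact_force: [-0.2, 0.4, -2.4]
finger_gap: 0.0354
finger_force: 8.4
```

```bash
python3 - <<'E'
from h import *
cap("l5")
# vise from first top picture (crop 6x, origin 420,160)
f=lambda u,v:(420+u/6,160+v/6)
fj=plane("top",[f(141,105),f(422,93),f(133,183),f(430,166)],.086); print("fixed jaw top",fj.round(4).tolist())
sj=plane("top",[f(160,312),f(425,303),f(155,388),f(437,372)],.076); print("sliding jaw top",sj.round(4).tolist())
bs=plane("top",[f(121,588),f(426,577),f(85,118)],.016); print("base",bs.round(4).tolist())
pv=plane("top",[f(295,462)],.060); kn=plane("top",[(479.25,277.05)],.1); print("pivot",pv.round(4),"knob",kn.round(4),np.linalg.norm((kn-pv)[0,:2]))
E
```

```text
white px 1191 cap 318.0 373.5 [35. 42.] leg starts row 198 t 11.0833 gap 0.0354 ff 8.4 F [-0.2  0.4 -2.4] T [-0.01  0.02  0.03]
fixed jaw top [[0.6578, -0.1841, 0.086], [0.661, -0.3098, 0.086], [0.6222, -0.1786, 0.086], [0.6276, -0.3111, 0.086]]
sliding jaw top [[0.5656, -0.1902, 0.076], [0.5676, -0.3084, 0.076], [0.5313, -0.1861, 0.076], [0.5363, -0.3116, 0.076]]
base [[0.4483, -0.1814, 0.016], [0.4509, -0.3218, 0.016], [0.6703, -0.176, 0.016]]
pivot [[ 0.4993 -0.2512  0.06  ]] knob [[ 0.3892 -0.2585  0.1   ]] 0.11035823629459021
```

The leg hangs upright (about 91°, zero moment). I'll tighten, then carry it over the vise while turning it to the jaws. The seat comes out at about (0.602, -0.2475), yaw 1.4°.

Call:
step_arm(
  steps=[
    {"hand": 0.02, "linear": [0, 0, 0], "delta_rot": [0, 0, 0]},
    {"hand": 0.02, "linear": [0, 0, 0], "delta_rot": [0, 0, 0]},
    {"hand": 0.02, "linear": [0.001, -0.008, 0], "delta_rot": [0, 0, 0.005]},
    {"hand": 0.02, "linear": [0.004, -0.025, 0], "delta_rot": [0, 0, 0.015]},
    {"hand": 0.02, "linear": [0.008, -0.05, 0], "delta_rot": [0, 0, 0.03]},
    {"hand": 0.02, "linear": [0.012, -0.08, 0], "delta_rot": [0, 0, 0.045]},
    {"hand": 0.02, "linear": [0.017, -0.11, 0], "delta_rot": [0, 0, 0.06]},
    {"hand": 0.02, "linear": [0.022, -0.14, 0], "delta_rot": [0, 0, 0.075]},
    {"hand": 0.02, "linear": [0.027, -0.17, 0], "delta_rot": [0, 0, 0.09]},
    {"hand": 0.02, "linear": [0.032, -0.2, 0], "delta_rot": [0, 0, 0.105]},
    {"hand": 0.02, "linear": [0.036, -0.226, 0], "delta_rot": [0, 0, 0.117]},
    {"hand": 0.02, "linear": [0.04, -0.25, 0], "delta_rot": [0, 0, 0.127]},
  ],
  force=60,
)

```text
time: 12.13
eef_pos: [0.5954, -0.2073, 0.2498]
orientation: [-0.016, 1.0, -0.001, -0.0]
contact_force: [1.2, 0.1, -1.8]
finger_gap: 0.0328
finger_force: 59.9
```

Call:
step_arm(
  steps=[
    {"hand": 0.02, "linear": [0.003, -0.02, 0], "delta_rot": [0, 0, 0.006]},
    {"hand": 0.02, "linear": [0.002, -0.035, 0], "delta_rot": [0, 0, 0.01]},
    {"hand": 0.02, "linear": [0.001, -0.042, 0], "delta_rot": [0, 0, 0.01]},
    {"hand": 0.02, "linear": [0.001, -0.044, 0], "delta_rot": [0, 0, 0.01]},
    {"hand": 0.02, "linear": [0.001, -0.044, 0], "delta_rot": [0, 0, 0.01]},
    {"hand": 0.02, "linear": [0.001, -0.044, 0], "delta_rot": [0, 0, 0.01]},
  ],
)

```text
time: 12.63
eef_pos: [0.5971, -0.2458, 0.25]
orientation: [-0.014, 1.0, 0.001, 0.0]
contact_force: [-1.4, -0.1, -2.4]
finger_gap: 0.0329
finger_force: 59.9
```

```bash
python3 - <<'E'
from h import *
o=get_obs(); print(o["eef_pos"],R.from_quat(o["orientation"]).as_matrix().round(3).tolist())
cap("l6"); print("to target",toolshift([.5963,-.2477,o["eef_pos"][2]],o).round(4))
w=cv2.imread("pics/l6.png"); hsv=cv2.cvtColor(w,cv2.COLOR_BGR2HSV); 
# red-brown jaws
m=((hsv[...,0]<9)|(hsv[...,0]>175))&(hsv[...,1]>140)&(hsv[...,2]>40); m=cv2.morphologyEx(m.astype(np.uint8),cv2.MORPH_OPEN,np.ones((5,5)))
k,_=cv2.findContours(m,0,2)
for x in k:
    if cv2.contourArea(x)>400: print("red",cv2.boundingRect(x),np.round(cv2.boxPoints(cv2.minAreaRect(x))).tolist(),cv2.contourArea(x))
for v in range(0,480,10): print(v,hsv[v,318].tolist(),hsv[v,230].tolist(),hsv[v,400].tolist())
E
```

```text
[ 0.5971468  -0.2457634   0.24998486] [[-1.0, -0.028, 0.0], [-0.028, 1.0, 0.002], [-0.0, 0.002, -1.0]]
white px 0 leg starts row 132 t 12.6333 gap 0.0329 ff 59.9 F [-1.4 -0.1 -2.4] T [ 0.04  0.   -0.07]
to target [ 0.0009 -0.0019 -0.    ]
red (241, 131, 82, 34) [[240.0, 163.0], [241.0, 131.0], [322.0, 133.0], [321.0, 165.0]] 2137.5
0 [90, 3, 242] [13, 143, 173] [13, 131, 105]
10 [90, 3, 241] [13, 143, 168] [13, 140, 106]
20 [83, 4, 242] [13, 144, 172] [14, 140, 109]
30 [100, 3, 242] [13, 140, 158] [14, 147, 113]
40 [90, 2, 242] [13, 137, 177] [13, 137, 115]
50 [100, 3, 241] [13, 140, 186] [13, 132, 106]
60 [90, 4, 240] [13, 143, 191] [14, 134, 103]
70 [90, 4, 239] [13, 145, 167] [14, 145, 111]
80 [90, 4, 241] [13, 140, 191] [13, 137, 106]
90 [116, 17, 104] [13, 140, 197] [14, 139, 110]
100 [105, 20, 100] [12, 139, 197] [13, 137, 108]
110 [140, 28, 27] [13, 139, 178] [14, 139, 125]
120 [100, 17, 46] [13, 141, 184] [14, 146, 115]
130 [95, 10, 158] [13, 143, 175] [12, 138, 122]
140 [8, 161, 125] [12, 138, 191] [14, 137, 115]
150 [8, 167, 90] [13, 140, 201] [13, 140, 118]
160 [8, 151, 93
[... 796 characters left out ...]
197]
330 [16, 105, 122] [13, 139, 194] [13, 142, 183]
340 [16, 99, 129] [13, 141, 195] [130, 38, 20]
350 [14, 98, 138] [13, 137, 132] [110, 27, 28]
360 [30, 8, 183] [108, 53, 24] [150, 12, 22]
370 [23, 11, 184] [138, 71, 18] [90, 78, 13]
380 [21, 14, 183] [120, 26, 20] [120, 69, 26]
390 [34, 10, 185] [75, 38, 27] [105, 43, 24]
400 [13, 140, 198] [124, 71, 25] [128, 36, 28]
410 [13, 137, 177] [80, 26, 29] [120, 11, 23]
420 [13, 139, 193] [135, 17, 30] [135, 46, 22]
430 [13, 143, 186] [116, 113, 18] [105, 25, 41]
440 [20, 54, 197] [103, 112, 16] [100, 32, 24]
450 [20, 38, 80] [124, 76, 27] [130, 28, 27]
460 [105, 64, 24] [130, 64, 24] [150, 34, 38]
470 [120, 47, 27] [116, 85, 24] [116, 74, 24]
```

```bash
python3 - <<'E'
from h import *
w=cv2.imread("pics/l6.png"); hsv=cv2.cvtColor(w,cv2.COLOR_BGR2HSV)
o=get_obs()
for v in (150,172,182):
    print(v,[(u,*hsv[v,u].tolist()) for u in range(232,400,6)])
for u in (275,350): print(u,[(v,*hsv[v,u].tolist()) for v in range(126,200,4)])
print([ (u,v,toolshift(plane("wrist",(u,v),.076)[0],o).round(4).tolist()) for u,v in ((240,165),(360,165),(300,165))])
s,c=grab("scene","s6"); 
E
```

```text
150 [(232, 13, 140, 199), (238, 13, 138, 202), (244, 8, 163, 147), (250, 8, 160, 145), (256, 8, 165, 145), (262, 8, 157, 146), (268, 8, 161, 146), (274, 7, 166, 143), (280, 7, 158, 142), (286, 8, 159, 144), (292, 7, 158, 145), (298, 8, 166, 146), (304, 8, 164, 143), (310, 8, 160, 143), (316, 9, 158, 92), (322, 8, 163, 89), (328, 8, 171, 91), (334, 8, 167, 87), (340, 9, 169, 89), (346, 8, 166, 89), (352, 8, 167, 90), (358, 8, 161, 90), (364, 7, 153, 90), (370, 7, 158, 92), (376, 8, 177, 88), (382, 7, 165, 88), (388, 7, 153, 75), (394, 13, 144, 119)]
172 [(232, 13, 144, 172), (238, 14, 139, 174), (244, 13, 141, 174), (250, 16, 109, 249), (256, 15, 116, 244), (262, 14, 115, 241), (268, 16, 105, 249), (274, 13, 120, 228), (280, 14, 117, 231), (286, 15, 113, 240), (292, 14, 117, 232), (298, 14, 119, 208), (304, 14, 121, 158), (310, 14, 118, 164), (316, 14, 121, 160), (322, 13, 116, 171), (328, 13, 117, 151), (334, 13, 117, 174), (340, 13, 121, 158), (346, 14, 120, 132), (352, 14, 124, 142), (358, 14, 121, 124), (364, 13, 121, 160), (370, 13, 121, 158), (376, 14, 120, 151), (382, 13, 140, 
[... 799 characters left out ...]
147), (162, 8, 161, 146), (166, 13, 117, 181), (170, 14, 118, 229), (174, 17, 92, 178), (178, 17, 93, 183), (182, 17, 91, 183), (186, 17, 92, 183), (190, 17, 92, 180), (194, 17, 94, 180), (198, 23, 64, 251)]
350 [(126, 16, 89, 164), (130, 98, 11, 94), (134, 8, 183, 81), (138, 9, 172, 89), (142, 7, 163, 89), (146, 8, 155, 89), (150, 6, 158, 92), (154, 7, 157, 91), (158, 7, 160, 89), (162, 7, 163, 91), (166, 13, 118, 193), (170, 13, 122, 146), (174, 18, 89, 172), (178, 18, 91, 168), (182, 17, 91, 168), (186, 17, 89, 166), (190, 18, 90, 170), (194, 17, 94, 180), (198, 18, 89, 180)]
[(240, 165, [0.0386, -0.0705, 0.174]), (360, 165, [0.0388, 0.0372, 0.1741]), (300, 165, [0.0387, -0.0167, 0.174])]
```

```bash
python3 - <<'E'
from h import *
w=cv2.imread("pics/l6.png"); hsv=cv2.cvtColor(w,cv2.COLOR_BGR2HSV)
o=get_obs()
for u in (275,362): print(u,[(v,*hsv[v,u].tolist()) for v in range(194,290,4)])
for v in (173,222,226,230,234,238,242): print(v,[toolshift(plane("wrist",(275,v),z)[0],o).round(4)[0] for z in (.076,.086)])
E
```

```text
275 [(194, 17, 94, 180), (198, 23, 64, 251), (202, 22, 67, 251), (206, 23, 65, 251), (210, 23, 63, 251), (214, 23, 65, 250), (218, 13, 121, 143), (222, 13, 117, 148), (226, 14, 117, 129), (230, 14, 113, 90), (234, 12, 113, 88), (238, 8, 160, 67), (242, 9, 161, 95), (246, 8, 157, 94), (250, 9, 152, 94), (254, 8, 148, 98), (258, 8, 163, 94), (262, 8, 158, 92), (266, 7, 150, 97), (270, 8, 154, 96), (274, 14, 144, 124), (278, 13, 133, 123), (282, 13, 135, 117), (286, 13, 136, 122)]
362 [(194, 12, 64, 68), (198, 18, 81, 142), (202, 130, 48, 48), (206, 15, 25, 41), (210, 16, 82, 128), (214, 114, 27, 48), (218, 120, 12, 43), (222, 12, 102, 90), (226, 13, 113, 104), (230, 14, 129, 85), (234, 14, 126, 93), (238, 12, 140, 95), (242, 7, 171, 88), (246, 8, 165, 91), (250, 7, 164, 90), (254, 8, 167, 90), (258, 7, 151, 91), (262, 7, 158, 92), (266, 8, 164, 90), (270, 8, 159, 93), (274, 13, 135, 115), (278, 14, 142, 115), (282, 13, 144, 189), (286, 13, 137, 182)]
173 [np.float64(0.0315), np.float64(0.033)]
222 [np.float64(-0.0145), np.float64(-0.0117)]
226 [np.float64(-0.0185), np.float64(-0.0155)]
230 [np.float64(-0.0224), np.float64(-0.0193)]
234 [np.float64(-0.0264), np.float64(-0.0232)]
238 [np.float64(-0.0304), np.float64(-0.0271)]
242 [np.float64(-0.0345), np.float64(-0.031)]
```

```bash
python3 - <<'E'
from h import *
w=cv2.imread("pics/l6.png"); hsv=cv2.cvtColor(w,cv2.COLOR_BGR2HSV); o=get_obs()
for u in (305,318,330): print(u,[(v,*hsv[v,u].tolist()) for v in range(180,200,2)])
for r in (205,225): print(r,[(u,*hsv[r,u].tolist()) for u in list(range(284,300,2))+list(range(336,354,2))])
for v in (184,186,188,190,194): print(v,toolshift(plane("wrist",(318,v),.119)[0],o).round(4))
print([toolshift(plane("wrist",(u,205),.13)[0],o).round(4)[1] for u in (290,292,344,346)])
E
```

```text
305 [(180, 17, 93, 157), (182, 17, 92, 155), (184, 17, 91, 154), (186, 16, 91, 154), (188, 17, 91, 151), (190, 13, 98, 86), (192, 15, 95, 89), (194, 14, 104, 91), (196, 14, 92, 89), (198, 15, 107, 88)]
318 [(180, 17, 89, 170), (182, 18, 89, 171), (184, 17, 91, 169), (186, 18, 95, 170), (188, 18, 94, 160), (190, 14, 103, 84), (192, 16, 97, 89), (194, 15, 108, 87), (196, 15, 103, 87), (198, 14, 107, 81)]
330 [(180, 17, 90, 176), (182, 16, 90, 175), (184, 17, 93, 175), (186, 18, 87, 176), (188, 17, 93, 167), (190, 16, 99, 93), (192, 14, 104, 96), (194, 14, 104, 96), (196, 15, 107, 93), (198, 15, 105, 97)]
205 [(284, 23, 61, 252), (286, 20, 87, 249), (288, 15, 108, 80), (290, 15, 100, 94), (292, 15, 94, 95), (294, 15, 97, 92), (296, 15, 94, 92), (298, 15, 112, 89), (336, 16, 101, 93), (338, 14, 103, 94), (340, 15, 98, 91), (342, 17, 98, 91), (344, 17, 107, 86), (346, 15, 100, 94), (348, 15, 103, 87), (350, 17, 91, 176), (352, 17, 95, 171)]
225 [(284, 15, 99, 152), (286, 15, 100, 150), (288, 14, 102, 152), (290, 14, 101, 154), (292, 15, 98, 156), (294, 15, 100, 155), (296, 14, 104, 150), (298, 14, 104, 149), (336, 15, 104, 162), (338, 14, 102, 163), (340, 15, 102, 160), (342, 15, 99, 160), (344, 14, 100, 156), (346, 15, 99, 155), (348, 16, 102, 150), (350, 15, 102, 150), (352, 16, 102, 150)]
184 [ 0.0294 -0.0005  0.1311]
186 [ 0.0278 -0.0005  0.1311]
188 [ 0.0262 -0.0005  0.1311]
190 [ 0.0245 -0.0005  0.1311]
194 [ 0.0213 -0.0005  0.1311]
[np.float64(-0.0224), np.float64(-0.0209), np.float64(0.0199), np.float64(0.0215)]
```

Call:
step_arm(
  steps=[
    {"hand": 0.02, "linear": [0.0015, 0, 0.005], "delta_rot": [0, 0, 0]},
    {"hand": 0.02, "linear": [0.0015, 0, 0.018], "delta_rot": [0, 0, 0]},
    {"hand": 0.02, "linear": [0.0015, 0, 0.034], "delta_rot": [0, 0, 0]},
    {"hand": 0.02, "linear": [0.0015, 0, 0.05], "delta_rot": [0, 0, 0]},
    {"hand": 0.02, "linear": [0.0015, 0, 0.065], "delta_rot": [0, 0, 0]},
    {"hand": 0.02, "linear": [0.0015, 0, 0.078], "delta_rot": [0, 0, 0]},
    {"hand": 0.02, "linear": [0.0015, 0, 0.087], "delta_rot": [0, 0, 0]},
    {"hand": 0.02, "linear": [0.0015, 0, 0.093], "delta_rot": [0, 0, 0]},
    {"hand": 0.02, "linear": [0.0015, 0, 0.096], "delta_rot": [0, 0, 0]},
    {"hand": 0.02, "linear": [0.0015, 0, 0.096], "delta_rot": [0, 0, 0]},
    {"hand": 0.02, "linear": [0.0015, 0, 0.096], "delta_rot": [0, 0, 0]},
  ],
)

```text
time: 13.65
eef_pos: [0.5956, -0.248, 0.1545]
orientation: [-0.013, 1.0, -0.0, 0.001]
contact_force: [0.2, 0.6, -1.9]
finger_gap: 0.0331
finger_force: 60.0
```

Call:
step_arm(
  steps=[
    {"hand": 0.02, "linear": [0, 0, 0.001], "delta_rot": [0, 0, 0]},
    {"hand": 0.02, "linear": [0, 0, 0.002], "delta_rot": [0, 0, 0]},
    {"hand": 0.02, "linear": [0, 0, 0.003], "delta_rot": [0, 0, 0]},
    {"hand": 0.02, "linear": [0, 0, 0.003], "delta_rot": [0, 0, 0]},
  ],
)

```text
time: 13.98
eef_pos: [0.5964, -0.2482, 0.1525]
orientation: [-0.013, 1.0, -0.0, 0.001]
contact_force: [-0.5, 0.7, 4.8]
finger_gap: 0.0331
finger_force: 60.6
```

```bash
python3 - <<'E'
from h import *
o=get_obs(); w,c=grab("wrist","l7"); hsv=cv2.cvtColor(w,cv2.COLOR_RGB2HSV)
def capc(hsv):
    m=((hsv[...,1]<30)&(hsv[...,2]>140)).astype(np.uint8); m[:,:285]=0; m[:,350:]=0; m[:340]=0; m[430:]=0
    b=blob(m); return cv2.boundingRect(b),cv2.minAreaRect(b)[0]
print("now",capc(hsv)); h6=cv2.cvtColor(cv2.imread("pics/l6.png"),cv2.COLOR_BGR2HSV); print("l6",capc(h6)); print("l5",capc(cv2.cvtColor(cv2.imread("pics/l5.png"),cv2.COLOR_BGR2HSV)))
E=np.array(c["extrinsics"])
for z in (.208,.213,.218):
    q=E[:3,:3]@np.array([o["eef_pos"][0],o["eef_pos"][1],z])+E[:3,3]; print(z,(q[:2]/q[2]*c["fx"]+[c["cx"],c["cy"]]).round(1))
s,cs=grab("scene","s7"); E=np.array(cs["extrinsics"])
for z in (.193,.198):
    q=E[:3,:3]@np.array([o["eef_pos"][0],o["eef_pos"][1],z])+E[:3,3]; print("scene",z,(q[:2]/q[2]*cs["fx"]+[cs["cx"],cs["cy"]]).round(1))
print(o["contact_force"],o["torque"])
for u in (305,330): print([(v,*hsv[v,u].tolist()) for v in range(60,170,6)])
E
```

```text
now ((298, 358, 42, 34), (318.5, 374.5))
l6 ((298, 357, 42, 35), (318.5, 374.0))
l5 ((297, 351, 43, 41), (318.0, 371.0))
0.208 [319.2 358.9]
0.213 [319.2 367.7]
0.218 [319.2 377.1]
scene 0.193 [189.8 147.6]
scene 0.198 [189.4 146.2]
[-0.51899936  0.66093709  4.77433333] [ 0.02025571  0.10809107 -0.02634593]
[(60, 100, 3, 244), (66, 100, 3, 245), (72, 90, 3, 244), (78, 101, 11, 190), (84, 131, 20, 104), (90, 128, 19, 110), (96, 83, 7, 152), (102, 90, 4, 251), (108, 0, 26, 29), (114, 130, 16, 48), (120, 150, 11, 47), (126, 17, 92, 172), (132, 17, 92, 169), (138, 98, 7, 143), (144, 8, 165, 151), (150, 8, 163, 153), (156, 8, 160, 155), (162, 8, 166, 152), (168, 8, 166, 97)]
[(60, 90, 3, 238), (66, 98, 4, 240), (72, 105, 2, 245), (78, 94, 8, 230), (84, 120, 21, 110), (90, 124, 19, 109), (96, 98, 6, 161), (102, 105, 4, 252), (108, 150, 10, 26), (114, 0, 5, 51), (120, 135, 11, 48), (126, 120, 12, 43), (132, 30, 18, 29), (138, 100, 8, 100), (144, 7, 166, 89), (150, 9, 163, 97), (156, 8, 156, 98), (162, 8, 157, 96), (168, 8, 164, 92)]
```

Call:
step_arm(
  steps=[
    {"hand": 0.034, "linear": [0, 0, 0], "delta_rot": [0, 0, 0]},
    {"hand": 0.0347, "linear": [0, 0, 0], "delta_rot": [0, 0, 0]},
    {"hand": 0.035, "linear": [0, 0, 0], "delta_rot": [0, 0, 0]},
    {"hand": 0.0351, "linear": [0, 0, 0], "delta_rot": [0, 0, 0]},
    {"hand": 0.0351, "linear": [0, 0, 0], "delta_rot": [0, 0, 0]},
  ],
)

```text
time: 14.5
eef_pos: [0.5959, -0.2483, 0.152]
orientation: [-0.012, 1.0, -0.0, 0.001]
contact_force: [-0.1, -0.1, 5.7]
finger_gap: 0.0352
finger_force: 8.7
```

```bash
cat >> h.py <<'E'
def capc(n):
    o=get_obs(); w,c=grab("wrist",n); hsv=cv2.cvtColor(w,cv2.COLOR_RGB2HSV)
    m=((hsv[...,1]<30)&(hsv[...,2]>140)).astype(np.uint8); m[:,:285]=0; m[:,350:]=0; m[:340]=0; m[440:]=0
    b=blob(m); r=cv2.boundingRect(b); u,v=r[0]+r[2]/2,r[1]+r[3]/2
    print(r,"cap as z at tool x=0:",min(np.arange(.19,.24,.0005),key=lambda z:abs(toolshift(plane("wrist",(u,v),z,c)[0],o)[0])).round(4), "F",np.round(o["contact_force"],1),"T",np.round(o["torque"],3),"eef",np.round(o["eef_pos"],4),"gap",round(o["finger_gap"],4),round(o["finger_force"],1))
    return w,c
E
python3 - <<'E'
from h import *
capc("l8")
E
```

```text
(298, 358, 42, 35) cap as z at tool x=0: 0.217 F [-0.1 -0.1  5.7] T [0.01  0.129 0.032] eef [ 0.5959 -0.2483  0.152 ] gap 0.0352 8.7
```

Call:
step_arm(
  steps=[
    {"hand": 0.02, "linear": [0, 0, 0], "delta_rot": [0, 0, 0]},
    {"hand": 0.02, "linear": [0, 0, 0], "delta_rot": [0, 0, 0]},
    {"hand": 0.02, "linear": [0, 0, -0.004], "delta_rot": [0, 0, 0]},
    {"hand": 0.02, "linear": [-0.0025, 0, -0.005], "delta_rot": [0, 0, 0]},
    {"hand": 0.02, "linear": [-0.0025, 0, -0.003], "delta_rot": [0, 0, 0]},
    {"hand": 0.02, "linear": [-0.0025, 0, -0.001], "delta_rot": [0, 0, 0]},
    {"hand": 0.02, "linear": [-0.0025, 0, 0], "delta_rot": [0, 0, 0]},
    {"hand": 0.02, "linear": [-0.0025, 0, 0], "delta_rot": [0, 0, 0]},
    {"hand": 0.02, "linear": [-0.0025, 0, 0], "delta_rot": [0, 0, 0]},
  ],
  force=60,
)

```text
time: 15.3
eef_pos: [0.5991, -0.2478, 0.1524]
orientation: [-0.013, 1.0, -0.0, 0.002]
contact_force: [-0.6, 0.5, 7.2]
finger_gap: 0.033
finger_force: 60.7
```

```bash
python3 - <<'E'
from h import *
capc("l9")
E
```

```text
(298, 358, 42, 34) cap as z at tool x=0: 0.217 F [-0.6  0.5  7.2] T [0.14  0.196 0.014] eef [ 0.5991 -0.2478  0.1524] gap 0.033 60.7
```

Contact comes at the same height after the sideways shift, so the leg stands on the flat base. I'll recentre it, slacken so it settles flat, and let go.

Call:
step_arm(
  steps=[
    {"hand": 0.02, "linear": [0, 0, -0.002], "delta_rot": [0, 0, 0]},
    {"hand": 0.02, "linear": [0.0025, 0, -0.002], "delta_rot": [0, 0, 0]},
    {"hand": 0.02, "linear": [0.0025, 0, 0], "delta_rot": [0, 0, 0]},
    {"hand": 0.035, "linear": [0.0025, 0, 0], "delta_rot": [0, 0, 0]},
    {"hand": 0.0353, "linear": [0.0025, 0, 0], "delta_rot": [0, 0, 0]},
    {"hand": 0.0353, "linear": [0.0025, 0, 0], "delta_rot": [0, 0, 0]},
    {"hand": 0.0355, "linear": [0.0025, 0, 0], "delta_rot": [0, 0, 0]},
    {"hand": 0.0357, "linear": [0.0025, 0, 0], "delta_rot": [0, 0, 0]},
    {"hand": 0.0357, "linear": [0.0025, 0, 0], "delta_rot": [0, 0, 0]},
  ],
)

```text
time: 16.1
eef_pos: [0.5949, -0.248, 0.1509]
orientation: [-0.013, 1.0, 0.0, -0.0]
contact_force: [-0.2, 0.2, 2.1]
finger_gap: 0.0359
finger_force: 1.3
```

```bash
python3 - <<'E'
from h import *
capc("l10")
E
```

```text
(298, 359, 42, 36) cap as z at tool x=0: 0.2165 F [-0.2  0.2  2.1] T [ 0.046  0.124 -0.061] eef [ 0.5949 -0.248   0.1509] gap 0.0359 1.3
```

Call:
step_arm(
  steps=[
    {"hand": 0.037, "linear": [0, 0, 0], "delta_rot": [0, 0, 0]},
    {"hand": 0.04, "linear": [0, 0, 0], "delta_rot": [0, 0, 0]},
    {"hand": 0.05, "linear": [0, 0, 0], "delta_rot": [0, 0, 0]},
    {"hand": 0.06, "linear": [0, 0, 0], "delta_rot": [0, 0, 0]},
    {"hand": 0.06, "linear": [0, 0, 0], "delta_rot": [0, 0, 0]},
  ],
)

```text
time: 16.57
eef_pos: [0.5951, -0.248, 0.1508]
orientation: [-0.013, 1.0, 0.0, -0.0]
contact_force: [0.8, 0.7, 0.6]
finger_gap: 0.0599
finger_force: 0.0
```

```bash
python3 - <<'E'
from h import *
w,c=capc("l11"); o=get_obs(); hsv=cv2.cvtColor(w,cv2.COLOR_RGB2HSV)
m=((hsv[...,0]>=9)&(hsv[...,0]<=20)&(hsv[...,1]>50)&(hsv[...,1]<135)).astype(np.uint8)
for r in range(250,450,12):
    x=np.where(m[r,240:400])[0]+240; print(r,(x.min(),x.max()) if len(x) else None,end=" ")
E
```

```text
(297, 340, 44, 35) cap as z at tool x=0: 0.2055 F [0.8 0.7 0.6] T [ 0.029 -0.024  0.008] eef [ 0.5951 -0.248   0.1508] gap 0.0599 0.0
250 (np.int64(258), np.int64(399)) 262 (np.int64(240), np.int64(399)) 274 (np.int64(240), np.int64(399)) 286 (np.int64(240), np.int64(399)) 298 (np.int64(282), np.int64(354)) 310 (np.int64(275), np.int64(396)) 322 (np.int64(273), np.int64(364)) 334 (np.int64(246), np.int64(391)) 346 (np.int64(241), np.int64(391)) 358 (np.int64(243), np.int64(393)) 370 (np.int64(244), np.int64(396)) 382 (np.int64(240), np.int64(325)) 394 (np.int64(247), np.int64(295)) 406 (np.int64(244), np.int64(316)) 418 (np.int64(240), np.int64(314)) 430 (np.int64(263), np.int64(314)) 442 (np.int64(241), np.int64(399))
```

```bash
sed -i 's/m\[:340\]=0; m\[440:\]/m[:300]=0; m[440:]/' h.py; python3 - <<'E'
from h import *
w,c=capc("l12"); o=get_obs(); hsv=cv2.cvtColor(w,cv2.COLOR_RGB2HSV)
m=((hsv[...,1]<30)&(hsv[...,2]>140)).astype(np.uint8); m[:,:285]=0; m[:,350:]=0; m[:300]=0; m[440:]=0
r=cv2.boundingRect(blob(m)); uv=(r[0]+r[2]/2,r[1]+r[3]/2)
for z in (.212,.216): print(z,toolshift(plane("wrist",uv,z,c)[0],o).round(4))
print([(v,*hsv[v,318].tolist()) for v in range(290,420,6)])
E
```

```text
(298, 346, 43, 37) cap as z at tool x=0: 0.21 F [ 0.6 -1.  -0.3] T [ 0.002 -0.006 -0.005] eef [ 0.5951 -0.248   0.1508] gap 0.0601 0.0
0.212 [ 0.0017  0.0001 -0.0611]
0.216 [ 0.0046  0.     -0.0651]
[(290, 15, 101, 86), (296, 15, 106, 99), (302, 15, 107, 105), (308, 14, 95, 115), (314, 14, 102, 120), (320, 15, 101, 129), (326, 16, 99, 137), (332, 15, 102, 142), (338, 14, 101, 147), (344, 24, 11, 119), (350, 26, 10, 196), (356, 26, 10, 195), (362, 24, 13, 198), (368, 30, 10, 196), (374, 26, 9, 195), (380, 21, 9, 196), (386, 12, 143, 116), (392, 13, 134, 120), (398, 13, 139, 128), (404, 14, 140, 129), (410, 13, 139, 127), (416, 13, 143, 127)]
```

The leg has settled about 5 mm, with its cap now at about 0.211 m (0.213 expected when seated). It may have been hung up a few millimetres high earlier, so I'll take it again briefly in this seated state to be sure it is set down while held, then release.

Call:
step_arm(
  steps=[
    {"hand": 0.04, "linear": [0.001, 0, 0], "delta_rot": [0, 0, 0]},
    {"hand": 0.036, "linear": [0.001, 0, 0], "delta_rot": [0, 0, 0]},
    {"hand": 0.035, "linear": [0.001, 0, 0], "delta_rot": [0, 0, 0]},
    {"hand": 0.035, "linear": [0.001, 0, 0], "delta_rot": [0, 0, 0]},
    {"hand": 0.035, "linear": [0.001, 0, 0], "delta_rot": [0, 0, 0]},
    {"hand": 0.035, "linear": [0.001, 0, 0], "delta_rot": [0, 0, 0]},
    {"hand": 0.035, "linear": [0.001, 0, 0], "delta_rot": [0, 0, 0]},
  ],
  force=20,
)

```text
time: 17.25
eef_pos: [0.5943, -0.248, 0.151]
orientation: [-0.013, 1.0, 0.0, 0.0]
contact_force: [0.4, 0.0, 0.2]
finger_gap: 0.0352
finger_force: 8.0
```

```bash
python3 - <<'E'
from h import *
capc("l13")
E
```

```text
(297, 342, 44, 37) cap as z at tool x=0: 0.2075 F [0.4 0.  0.2] T [ 0.025 -0.048 -0.07 ] eef [ 0.5943 -0.248   0.151 ] gap 0.0352 8.0
```

Call:
step_arm(
  steps=[
    {"hand": 0.037, "linear": [0, 0, 0], "delta_rot": [0, 0, 0]},
    {"hand": 0.045, "linear": [0, 0, 0], "delta_rot": [0, 0, 0]},
    {"hand": 0.07, "linear": [0, 0, 0], "delta_rot": [0, 0, 0]},
    {"hand": 0.08, "linear": [0, 0, 0], "delta_rot": [0, 0, 0]},
    {"hand": 0.08, "linear": [0, 0, 0], "delta_rot": [0, 0, 0]},
    {"hand": 0.08, "linear": [0, 0, -0.02], "delta_rot": [0, 0, 0]},
    {"hand": 0.08, "linear": [0, 0, -0.045], "delta_rot": [0, 0, 0]},
    {"hand": 0.08, "linear": [0, 0, -0.075], "delta_rot": [0, 0, 0]},
    {"hand": 0.08, "linear": [0, 0, -0.105], "delta_rot": [0, 0, 0]},
    {"hand": 0.08, "linear": [0, 0, -0.13], "delta_rot": [0, 0, 0]},
    {"hand": 0.08, "linear": [0, 0, -0.13], "delta_rot": [0, 0, 0]},
    {"hand": 0.08, "linear": [0, 0, -0.13], "delta_rot": [0, 0, 0]},
  ],
)

```text
time: 18.3
eef_pos: [0.5951, -0.2482, 0.2827]
orientation: [-0.013, 1.0, -0.001, 0.002]
contact_force: [-1.7, -0.3, -0.1]
finger_gap: 0.0799
finger_force: 0.0
```

```bash
python3 - <<'E'
from h import *
o=get_obs(); w,c=grab("wrist","l14"); hsv=cv2.cvtColor(w,cv2.COLOR_RGB2HSV); print(o["time"],o["eef_pos"])
m=((hsv[...,1]<30)&(hsv[...,2]>140)).astype(np.uint8); m[:,:270]=0; m[:,370:]=0; m[:200]=0
k,_=cv2.findContours(m,0,2)
for b in k:
    if cv2.contourArea(b)>80:
        r=cv2.boundingRect(b); print("white",r,toolshift(plane("wrist",(r[0]+r[2]/2,r[1]+r[3]/2),.213,c)[0],o).round(4),plane("wrist",(r[0]+r[2]/2,r[1]+r[3]/2),.213,c)[0].round(4))
red=((hsv[...,0]<6)|(hsv[...,0]>174))&(hsv[...,1]>190)&(hsv[...,2]>110)
b=blob(red); print("knob px",cv2.boundingRect(b),cv2.contourArea(b)); (u,v),rad=cv2.minEnclosingCircle(b); print(plane("wrist",(u,v),.09,c).round(4),rad)
t,ct=grab("top","top14"); hsv=cv2.cvtColor(t,cv2.COLOR_RGB2HSV); red=((hsv[...,0]<6)|(hsv[...,0]>174))&(hsv[...,1]>200)&(hsv[...,2]>150); red[:240]=0; red[:,:430]=0
print("top red",red.sum(), plane("top",np.argwhere(red)[:,::-1].mean(0),.1) if red.sum() else "")
E
```

```text
18.3 [ 0.59513628 -0.24817292  0.28268796]
white (308, 229, 22, 21) [0.0033 0.0002 0.0697] [ 0.5921 -0.2481  0.213 ]Traceback (most recent call last):
  File "<stdin>", line 9, in <module>
  File "h.py", line 14, in blob
    return max(k,key=cv2.contourArea)
ValueError: max() iterable argument is empty
```

The leg stands in the jaws with its cap at (0.592, -0.248). Lever angle comes out at about 0.31 rad. Next I'll move above the knob and measure it closer.

Call:
step_arm(
  steps=[
    {"hand": 0.05, "linear": [0.02, 0, 0], "delta_rot": [0, 0, 0]},
    {"hand": 0.05, "linear": [0.055, -0.001, 0], "delta_rot": [0, 0, 0]},
    {"hand": 0.05, "linear": [0.09, -0.002, 0], "delta_rot": [0, 0, 0]},
    {"hand": 0.05, "linear": [0.125, -0.003, 0], "delta_rot": [0, 0, 0]},
    {"hand": 0.05, "linear": [0.16, -0.004, 0.02], "delta_rot": [0, 0, 0]},
    {"hand": 0.05, "linear": [0.19, -0.005, 0.05], "delta_rot": [0, 0, 0]},
    {"hand": 0.05, "linear": [0.206, -0.005, 0.08], "delta_rot": [0, 0, 0]},
    {"hand": 0.05, "linear": [0.206, -0.005, 0.1], "delta_rot": [0, 0, 0]},
    {"hand": 0.05, "linear": [0.206, -0.005, 0.1], "delta_rot": [0, 0, 0]},
    {"hand": 0.05, "linear": [0.206, -0.005, 0.1], "delta_rot": [0, 0, 0]},
  ],
)

```text
time: 19.18
eef_pos: [0.3877, -0.2576, 0.18]
orientation: [-0.013, 1.0, 0.001, -0.001]
contact_force: [0.4, -0.5, 0.5]
finger_gap: 0.0498
finger_force: 0.0
```

```bash
python3 - <<'E'
from h import *
o=get_obs(); w,c=grab("wrist","k1"); hsv=cv2.cvtColor(w,cv2.COLOR_RGB2HSV); print(o["time"],o["eef_pos"],np.round(o["q"],3),o["finger_gap"],R.from_quat(o["orientation"]).as_matrix().round(3).tolist())
red=((hsv[...,0]<6)|(hsv[...,0]>174))&(hsv[...,1]>180)&(hsv[...,2]>90)
k,_=cv2.findContours(red.astype(np.uint8),0,2)
for b in k:
    if cv2.contourArea(b)>100:
        r=cv2.boundingRect(b); (u,v),rad=cv2.minEnclosingCircle(b)
        print("red",r,cv2.contourArea(b),rad)
        for z in (.09,.1): print(z,plane("wrist",(u,v),z,c)[0].round(4),toolshift(plane("wrist",(u,v),z,c)[0],o).round(4))
        # width edges at mid-height
        print("center by width",plane("wrist",(r[0]+r[2]/2,v),.095,c)[0].round(4))
E
```

```text
19.1833 [ 0.38765147 -0.25758778  0.17998972] [ 0.766  0.546 -0.427  2.045  0.374  0.627  1.684] 0.049791270961733906 [[-1.0, -0.026, -0.003], [-0.026, 1.0, 0.002], [0.003, 0.002, -1.0]]
red (295, 214, 34, 39) 975.0 19.32040786743164
0.09 [ 0.3859 -0.2627  0.09  ] [ 0.0016 -0.0053  0.09  ]
0.1 [ 0.3828 -0.2626  0.1   ] [ 0.0048 -0.0051  0.08  ]
center by width [ 0.3843 -0.2622  0.095 ]
```

The knob is at about (0.387, -0.2605), lever about 0.29 rad. Turning the wrist with the lever would exceed joint 7's range, so I'll push from behind with closed fingers at fixed orientation. Waypoints next.

```bash
cat > way.py <<'E'
from h import *
pv=np.array([.4992,-.2505]); yv=np.array([1,.025]); xv=np.array([.025,-1.])
def P(a,r=.11):
    b=np.radians(20)-a; return pv+r*(-np.cos(b)*yv+np.sin(b)*xv)
def ang(p):
    d=np.array(p)[:2]-pv; return np.radians(20)-np.arctan2(d@xv,-(d@yv))
E
python3 - <<'E'
from way import *
o=get_obs()
print("start",P(-.12),toolshift([*P(-.12),.040],o).round(3))
A=R.from_quat(o["orientation"]).as_matrix().T
p0=P(-.12)
for a in np.linspace(-.12,1.66,19)[1:]: print(round(a,2),(A@np.append(P(a)-p0,0))[:2].round(3).tolist())
E
```

```text
start [ 0.40232414 -0.30267883] [-0.012 -0.045  0.141]
-0.02 [0.004, 0.01]
0.08 [0.008, 0.02]
0.18 [0.01, 0.031]
0.28 [0.012, 0.042]
0.37 [0.012, 0.053]
0.47 [0.011, 0.063]
0.57 [0.009, 0.074]
0.67 [0.006, 0.085]
0.77 [0.002, 0.095]
0.87 [-0.003, 0.104]
0.97 [-0.009, 0.114]
1.07 [-0.015, 0.122]
1.17 [-0.023, 0.13]
1.26 [-0.031, 0.137]
1.36 [-0.04, 0.143]
1.46 [-0.05, 0.148]
1.56 [-0.06, 0.153]
1.66 [-0.07, 0.156]
```

Call:
step_arm(
  steps=[
    {"hand": 0.0, "linear": [0, 0, 0], "delta_rot": [0, 0, 0]},
  ],
)

```text
time: 19.32
eef_pos: [0.3901, -0.2583, 0.1818]
orientation: [-0.013, 1.0, -0.0, 0.001]
contact_force: [0.8, 0.7, 0.0]
finger_gap: 0.0391
finger_force: 0.0
```

Call:
step_arm(
  steps=[
    {"hand": 0.0, "linear": [-0.006, -0.022, 0], "delta_rot": [0, 0, 0]},
    {"hand": 0.0, "linear": [-0.013, -0.045, 0], "delta_rot": [0, 0, 0]},
    {"hand": 0.0, "linear": [-0.013, -0.045, 0.02], "delta_rot": [0, 0, 0]},
    {"hand": 0.0, "linear": [-0.013, -0.045, 0.05], "delta_rot": [0, 0, 0]},
    {"hand": 0.0, "linear": [-0.013, -0.045, 0.08], "delta_rot": [0, 0, 0]},
    {"hand": 0.0, "linear": [-0.013, -0.045, 0.11], "delta_rot": [0, 0, 0]},
    {"hand": 0.0, "linear": [-0.013, -0.045, 0.13], "delta_rot": [0, 0, 0]},
    {"hand": 0.0, "linear": [-0.013, -0.045, 0.141], "delta_rot": [0, 0, 0]},
    {"hand": 0.0, "linear": [-0.013, -0.045, 0.141], "delta_rot": [0, 0, 0]},
    {"hand": 0.0, "linear": [-0.013, -0.045, 0.141], "delta_rot": [0, 0, 0]},
  ],
)

```text
time: 20.15
eef_pos: [0.4037, -0.303, 0.0404]
orientation: [-0.013, 1.0, -0.0, 0.001]
contact_force: [-0.4, -0.3, 0.7]
finger_gap: 0.0001
finger_force: 0.0
```

Call:
step_arm(
  steps=[
    {"hand": 0.0, "linear": [0.004, 0.01, 0], "delta_rot": [0, 0, 0]},
    {"hand": 0.0, "linear": [0.008, 0.02, 0], "delta_rot": [0, 0, 0]},
    {"hand": 0.0, "linear": [0.01, 0.031, 0], "delta_rot": [0, 0, 0]},
    {"hand": 0.0, "linear": [0.012, 0.042, 0], "delta_rot": [0, 0, 0]},
    {"hand": 0.0, "linear": [0.012, 0.053, 0], "delta_rot": [0, 0, 0]},
    {"hand": 0.0, "linear": [0.012, 0.053, 0], "delta_rot": [0, 0, 0]},
  ],
)

```text
time: 20.65
eef_pos: [0.3923, -0.2496, 0.0418]
orientation: [-0.014, 1.0, -0.001, 0.003]
contact_force: [0.5, -0.4, -0.4]
finger_gap: 0.0003
finger_force: 0.2
```

```bash
cat >> way.py <<'E'
def knob(n):
    o=get_obs(); w,c=grab("wrist",n); hsv=cv2.cvtColor(w,cv2.COLOR_RGB2HSV)
    red=((hsv[...,0]<6)|(hsv[...,0]>174))&(hsv[...,1]>180)&(hsv[...,2]>80)
    print("eef",np.round(o["eef_pos"],4),"tool angle",ang(o["eef_pos"]).round(3),"F",np.round(o["contact_force"],1),"gap",round(o["finger_gap"],4),"t",o["time"])
    if red.sum()>50:
        r=cv2.boundingRect(blob(red)); p=plane("wrist",(r[0]+r[2]/2,r[1]+r[3]/2),.085,c)[0]; print("knob",r,p.round(4),"angle",ang(p).round(3),"rad",np.linalg.norm(p[:2]-pv).round(4))
    t,_=grab("top",n+"t"); h=cv2.cvtColor(t,cv2.COLOR_RGB2HSV); red=((h[...,0]<6)|(h[...,0]>174))&(h[...,1]>200)&(h[...,2]>130); red[:190]=0; red[:,:400]=0
    if red.sum()>10:
        p=plane("top",np.argwhere(red)[:,::-1].mean(0),.1)[0]; print("top knob",red.sum(),p.round(4),"angle",ang(p).round(3))
E
python3 -c "
from way import *
knob('k2')"
```

```text
eef [ 0.3923 -0.2496  0.0418] tool angle 0.383 F [ 0.5 -0.4 -0.4] gap 0.0003 t 20.65
knob (353, 289, 67, 84) [ 0.3875 -0.2234  0.085 ] angle 0.612 rad 0.1149
```

Call:
step_arm(
  steps=[
    {"hand": 0.0, "linear": [-0.001, 0.01, 0], "delta_rot": [0, 0, 0]},
    {"hand": 0.0, "linear": [-0.003, 0.021, 0], "delta_rot": [0, 0, 0]},
    {"hand": 0.0, "linear": [-0.006, 0.032, 0], "delta_rot": [0, 0, 0]},
    {"hand": 0.0, "linear": [-0.01, 0.042, 0], "delta_rot": [0, 0, 0]},
    {"hand": 0.0, "linear": [-0.015, 0.051, 0], "delta_rot": [0, 0, 0]},
    {"hand": 0.0, "linear": [-0.021, 0.061, 0], "delta_rot": [0, 0, 0]},
    {"hand": 0.0, "linear": [-0.027, 0.069, 0], "delta_rot": [0, 0, 0]},
    {"hand": 0.0, "linear": [-0.035, 0.077, 0], "delta_rot": [0, 0, 0]},
    {"hand": 0.0, "linear": [-0.043, 0.084, 0], "delta_rot": [0, 0, 0]},
    {"hand": 0.0, "linear": [-0.052, 0.09, 0], "delta_rot": [0, 0, 0]},
    {"hand": 0.0, "linear": [-0.062, 0.095, 0], "delta_rot": [0, 0, 0]},
    {"hand": 0.0, "linear": [-0.062, 0.095, 0], "delta_rot": [0, 0, 0]},
  ],
)

```text
time: 21.75
eef_pos: [0.4495, -0.1532, 0.0399]
orientation: [-0.013, 1.0, 0.0, -0.0]
contact_force: [-1.0, -1.4, -1.0]
finger_gap: -0.0002
finger_force: 0.6
```

```bash
python3 -c "
from way import *
knob('k3')"
```

```text
eef [ 0.4495 -0.1532  0.0399] tool angle 1.472 F [-1.  -1.4 -1. ] gap -0.0002 t 21.75
knob (313, 406, 13, 28) [ 0.4876 -0.152   0.085 ] angle 1.828 rad 0.0992
```

Call:
step_arm(
  steps=[
    {"hand": 0.0, "linear": [-0.005, 0.003, 0], "delta_rot": [0, 0, 0]},
    {"hand": 0.0, "linear": [-0.01, 0.005, 0], "delta_rot": [0, 0, 0]},
    {"hand": 0.0, "linear": [-0.014, 0.006, 0], "delta_rot": [0, 0, 0]},
    {"hand": 0.0, "linear": [-0.017, 0.007, 0], "delta_rot": [0, 0, 0]},
    {"hand": 0.0, "linear": [-0.017, 0.007, 0], "delta_rot": [0, 0, 0]},
  ],
)

```text
time: 22.27
eef_pos: [0.4633, -0.1468, 0.0397]
orientation: [-0.012, 1.0, -0.0, -0.002]
contact_force: [-4.1, -2.0, 0.4]
finger_gap: -0.0002
finger_force: 1.8
```

Call:
step_arm(
  steps=[
    {"hand": 0.0, "linear": [0.008, -0.003, 0], "delta_rot": [0, 0, 0]},
    {"hand": 0.0, "linear": [0.015, -0.005, 0], "delta_rot": [0, 0, 0]},
    {"hand": 0.0, "linear": [0.015, -0.005, -0.03], "delta_rot": [0, 0, 0]},
    {"hand": 0.0, "linear": [0.015, -0.005, -0.065], "delta_rot": [0, 0, 0]},
    {"hand": 0.0, "linear": [0.0, -0.005, -0.1], "delta_rot": [0, 0, 0]},
    {"hand": 0.0, "linear": [-0.03, -0.005, -0.14], "delta_rot": [0, 0, 0]},
    {"hand": 0.0, "linear": [-0.06, -0.005, -0.16], "delta_rot": [0, 0, 0]},
    {"hand": 0.0, "linear": [-0.09, 0.02, -0.18], "delta_rot": [0, 0, 0]},
    {"hand": 0.0, "linear": [-0.09, 0.02, -0.18], "delta_rot": [0, 0, 0]},
    {"hand": 0.0, "linear": [-0.09, 0.02, -0.18], "delta_rot": [0, 0, 0]},
  ],
)

```text
time: 23.1
eef_pos: [0.5579, -0.1209, 0.2215]
orientation: [-0.015, 1.0, 0.001, 0.003]
contact_force: [-1.0, 0.5, -0.5]
finger_gap: -0.0001
finger_force: 0.0
```

```bash
python3 - <<'E'
from way import *
knob("k4")
# everything white/grey low-sat near pivot: lever bar direction; leg cap
o=get_obs(); w=cv2.imread("pics/k4.png"); hsv=cv2.cvtColor(w,cv2.COLOR_BGR2HSV); c=optics.get_calibration("wrist")
m=((hsv[...,1]<30)&(hsv[...,2]>140)).astype(np.uint8); k,_=cv2.findContours(m,0,2)
for b in k:
    if cv2.contourArea(b)>120:
        r=cv2.minAreaRect(b); print("white",np.round(r[0]),np.round(r[1]),round(r[2]),"z.055",plane("wrist",r[0],.055,c)[0].round(4)[:2],"z.213",plane("wrist",r[0],.213,c)[0].round(4)[:2])
E
```

```text
eef [ 0.5579 -0.1209  0.2215] tool angle 2.37 F [-1.   0.5 -0.5] gap -0.0001 t 23.1
knob (278, 109, 32, 34) [ 0.4857 -0.142   0.085 ] angle 1.821 rad 0.1093
top knob 32 [ 0.4875 -0.1389  0.1   ] angle 1.84
white [ 87. 346.] [25. 28.] 90 z.055 [ 0.703 -0.358] z.213 [ 0.5933 -0.2496]
white [240. 178.] [16.  9.] 90 z.055 [ 0.5265 -0.1946] z.213 [ 0.4995 -0.1628]
white [121. 178.] [17.  9.] 82 z.055 [ 0.5292 -0.2989] z.213 [ 0.5009 -0.2182]
white [215. 132.] [ 32. 130.] 87 z.055 [ 0.4878 -0.214 ] z.213 [ 0.479  -0.1731]
white [477. 142.] [167. 298.] 6 z.055 [0.4902 0.0099] z.213 [ 0.4802 -0.0542]
```

```bash
python3 - <<'E'
from way import *
c=optics.get_calibration("wrist"); o=get_obs()
w=cv2.imread("pics/k4.png"); hsv=cv2.cvtColor(w,cv2.COLOR_BGR2HSV)
m=((hsv[...,0]<11)&(hsv[...,1]>140)&(hsv[...,1]<200)&(hsv[...,2]>50)&(hsv[...,2]<170)).astype(np.uint8); m=cv2.morphologyEx(m,cv2.MORPH_OPEN,np.ones((5,5)))
k,_=cv2.findContours(m,0,2)
for b in k:
    if cv2.contourArea(b)>300: print("red",cv2.boundingRect(b),np.round(cv2.boxPoints(cv2.minAreaRect(b))).tolist())
for u in (90,150,200,225): print(u,[(v,*hsv[v,u].tolist()) for v in range(140,300,5)])
t=cv2.imread("pics/k4t.png"); h=cv2.cvtColor(t,cv2.COLOR_BGR2HSV)
for u in (455,460,465,470,475,480): print(u,[(v,*h[v,u].tolist()) for v in range(170,240,3)])
E
```

```text
red (146, 285, 102, 36) [[146.0, 285.0], [247.0, 285.0], [247.0, 320.0], [146.0, 320.0]]
red (88, 187, 156, 41) [[88.0, 187.0], [243.0, 187.0], [243.0, 227.0], [88.0, 227.0]]
90 [(140, 13, 139, 184), (145, 13, 140, 173), (150, 13, 138, 170), (155, 13, 140, 180), (160, 13, 143, 177), (165, 14, 144, 174), (170, 13, 143, 170), (175, 14, 140, 182), (180, 13, 139, 181), (185, 13, 137, 196), (190, 13, 140, 187), (195, 11, 153, 113), (200, 7, 162, 143), (205, 8, 158, 140), (210, 8, 171, 128), (215, 12, 147, 160), (220, 13, 145, 169), (225, 13, 146, 170), (230, 13, 141, 157), (235, 13, 144, 168), (240, 13, 142, 160), (245, 13, 141, 163), (250, 13, 140, 190), (255, 13, 141, 188), (260, 13, 139, 181), (265, 13, 139, 178), (270, 13, 144, 167), (275, 14, 138, 188), (280, 13, 140, 189), (285, 13, 142, 188), (290, 14, 140, 178), (295, 13, 141, 195)]
150 [(140, 98, 12, 88), (145, 135, 24, 43), (150, 150, 6, 41), (155, 140, 19, 41), (160, 173, 24, 43), (165, 128, 24, 42), (170, 130, 19, 41), (175, 113, 38, 27), (180, 23, 61, 254), (185, 100, 11, 135), (190, 120, 6, 135), (195, 5, 104, 91), (200, 8, 
[... 3815 characters left out ...]
14), (209, 8, 173, 147), (212, 8, 172, 153), (215, 8, 178, 149), (218, 10, 84, 130), (221, 21, 40, 171), (224, 20, 96, 208), (227, 114, 38, 34), (230, 140, 20, 38), (233, 75, 15, 34), (236, 105, 16, 32), (239, 170, 25, 31)]
480 [(170, 32, 43, 95), (173, 32, 67, 118), (176, 31, 72, 127), (179, 31, 85, 126), (182, 31, 85, 72), (185, 30, 71, 54), (188, 34, 94, 46), (191, 34, 85, 48), (194, 33, 71, 43), (197, 38, 97, 42), (200, 33, 85, 36), (203, 34, 89, 40), (206, 15, 123, 226), (209, 8, 175, 146), (212, 8, 172, 151), (215, 7, 173, 150), (218, 10, 26, 146), (221, 16, 84, 170), (224, 23, 67, 252), (227, 25, 63, 251), (230, 25, 56, 253), (233, 24, 61, 254), (236, 24, 58, 253), (239, 24, 56, 252)]
```

```bash
python3 - <<'E'
from way import *
c=optics.get_calibration("wrist")
w=cv2.imread("pics/k4.png"); hsv=cv2.cvtColor(w,cv2.COLOR_BGR2HSV)
for u in (215,230): print(u,[(v,*hsv[v,u].tolist()) for v in list(range(224,238))+list(range(276,290))])
print([ (v,plane("wrist",(220,v),.076,c)[0].round(4)[0]) for v in (228,232,234,236)],[ (v,plane("wrist",(220,v),.086,c)[0].round(4)[0]) for v in (280,282,284,286)])
print([ (v,plane("top",(480,v),.076)[0].round(4)[0]) for v in (204,205,206,207,208)])
E
```

```text
215 [(224, 8, 160, 145), (225, 8, 157, 149), (226, 7, 166, 140), (227, 8, 153, 105), (228, 14, 116, 132), (229, 14, 121, 205), (230, 14, 121, 203), (231, 14, 118, 205), (232, 14, 119, 199), (233, 15, 104, 125), (234, 16, 89, 120), (235, 16, 93, 118), (236, 14, 96, 106), (237, 15, 93, 101), (276, 12, 110, 93), (277, 13, 122, 100), (278, 14, 120, 98), (279, 15, 120, 91), (280, 12, 112, 96), (281, 14, 120, 98), (282, 14, 120, 102), (283, 14, 119, 120), (284, 14, 121, 146), (285, 9, 144, 85), (286, 8, 158, 71), (287, 7, 155, 87), (288, 9, 154, 98), (289, 7, 149, 96)]
230 [(224, 9, 154, 93), (225, 7, 153, 95), (226, 7, 146, 91), (227, 11, 150, 92), (228, 13, 119, 139), (229, 13, 119, 158), (230, 13, 120, 157), (231, 13, 120, 151), (232, 14, 116, 149), (233, 15, 105, 153), (234, 18, 87, 176), (235, 16, 91, 177), (236, 17, 92, 175), (237, 17, 91, 174), (276, 13, 113, 86), (277, 13, 121, 84), (278, 14, 122, 90), (279, 13, 115, 100), (280, 14, 112, 107), (281, 14, 119, 103), (282, 13, 120, 104), (283, 14, 121, 120), (284, 14, 121, 147), (285, 10, 143, 82), (286, 7, 186, 70), (287, 7, 176, 84), (288, 9, 155, 97), (289, 8, 164, 92)]
[(228, np.float64(0.5665)), (232, np.float64(0.5702)), (234, np.float64(0.572)), (236, np.float64(0.5738))] [(280, np.float64(0.6111)), (282, np.float64(0.613)), (284, np.float64(0.6149)), (286, np.float64(0.6169))]
[(204, np.float64(0.5858)), (205, np.float64(0.5831)), (206, np.float64(0.5803)), (207, np.float64(0.5776)), (208, np.float64(0.5749))]
```

The cork strip is now 5 mm thick instead of 8 (pressed about 3 mm), the jaw gap is 44.6 mm, and the leg's cap is centred between the faces. The lever reads about 1.84–1.87. One more view from the other side will check the height by stereo.

Call:
step_arm(
  steps=[
    {"hand": 0.0, "linear": [0, 0, -0.03], "delta_rot": [0, 0, 0]},
    {"hand": 0.0, "linear": [0, -0.03, -0.05], "delta_rot": [0, 0, 0]},
    {"hand": 0.0, "linear": [0, -0.07, -0.05], "delta_rot": [0, 0, 0]},
    {"hand": 0.0, "linear": [0, -0.11, -0.05], "delta_rot": [0, 0, 0]},
    {"hand": 0.0, "linear": [0, -0.15, -0.05], "delta_rot": [0, 0, 0]},
    {"hand": 0.0, "linear": [0, -0.19, -0.05], "delta_rot": [0, 0, 0]},
    {"hand": 0.0, "linear": [0, -0.22, -0.05], "delta_rot": [0, 0, 0]},
    {"hand": 0.0, "linear": [0, -0.24, -0.05], "delta_rot": [0, 0, 0]},
    {"hand": 0.0, "linear": [0, -0.24, -0.05], "delta_rot": [0, 0, 0]},
    {"hand": 0.0, "linear": [0, -0.24, -0.05], "delta_rot": [0, 0, 0]},
    {"hand": 0.0, "linear": [0, -0.24, -0.05], "delta_rot": [0, 0, 0]},
  ],
)

```text
time: 24.12
eef_pos: [0.5599, -0.3626, 0.2688]
orientation: [-0.013, 1.0, 0.001, -0.001]
contact_force: [0.4, 1.4, 0.7]
finger_gap: -0.0
finger_force: 0.0
```

```bash
python3 - <<'E'
from way import *
o=get_obs(); w,c=grab("wrist","k5"); hsv=cv2.cvtColor(w,cv2.COLOR_RGB2HSV); print(o["time"],o["eef_pos"],np.abs(o["dq"]).max())
m=((hsv[...,1]<30)&(hsv[...,2]>140)).astype(np.uint8); k,_=cv2.findContours(m,0,2)
for b in k:
    if cv2.contourArea(b)>80:
        r=cv2.boundingRect(b); q=(r[0]+r[2]/2,r[1]+r[3]/2); print("white",r,*[plane("wrist",q,z,c)[0].round(4)[:2] for z in (.055,.209,.213,.217)])
knob("k6")
E
```

```text
24.1167 [ 0.55993156 -0.36261006  0.26881648] 0.020328975237258164
white (476, 303, 22, 19) [ 0.6875 -0.1659] [ 0.603  -0.2455] [ 0.6008 -0.2476] [ 0.5986 -0.2496]
white (368, 169, 9, 15) [ 0.5361 -0.3082] [ 0.512  -0.3311] [ 0.5113 -0.3317] [ 0.5107 -0.3323]
white (422, 117, 130, 35) [ 0.4922 -0.1994] [ 0.4855 -0.2657] [ 0.4854 -0.2674] [ 0.4852 -0.2691]
white (568, 15, 72, 258) [ 0.4981 -0.0826] [ 0.489  -0.1953] [ 0.4888 -0.1983] [ 0.4886 -0.2012]
eef [ 0.5606 -0.362   0.2693] tool angle -1.7 F [ 0.1  0.1 -0.6] gap 0.0002 t 24.1667
knob (541, 115, 47, 29) [ 0.4852 -0.1428  0.085 ] angle 1.816 rad 0.1086
top knob 42 [ 0.4859 -0.1367  0.1   ] angle 1.829
```

Stereo puts the cap at about 0.215 m, consistent with a seated leg, and it stood freely on the base before clamping. The lever reads 1.83, so I'll nudge it about 0.06 rad closer to the high point for margin.

Call:
step_arm(
  steps=[
    {"hand": 0.0, "linear": [0.018, 0.035, 0], "delta_rot": [0, 0, 0]},
    {"hand": 0.0, "linear": [0.035, 0.07, 0], "delta_rot": [0, 0, 0]},
    {"hand": 0.0, "linear": [0.053, 0.105, 0], "delta_rot": [0, 0, 0]},
    {"hand": 0.0, "linear": [0.072, 0.14, 0], "delta_rot": [0, 0, 0]},
    {"hand": 0.0, "linear": [0.09, 0.175, 0], "delta_rot": [0, 0, 0]},
    {"hand": 0.0, "linear": [0.11, 0.205, 0], "delta_rot": [0, 0, 0]},
    {"hand": 0.0, "linear": [0.11, 0.213, 0.03], "delta_rot": [0, 0, 0]},
    {"hand": 0.0, "linear": [0.11, 0.213, 0.065], "delta_rot": [0, 0, 0]},
    {"hand": 0.0, "linear": [0.11, 0.213, 0.1], "delta_rot": [0, 0, 0]},
    {"hand": 0.0, "linear": [0.11, 0.213, 0.13], "delta_rot": [0, 0, 0]},
    {"hand": 0.0, "linear": [0.11, 0.213, 0.13], "delta_rot": [0, 0, 0]},
  ],
)

```text
time: 25.18
eef_pos: [0.4421, -0.1519, 0.1362]
orientation: [-0.014, 1.0, 0.001, -0.004]
contact_force: [0.1, 0.1, -0.2]
finger_gap: 0.0
finger_force: 0.0
```

Call:
step_arm(
  steps=[
    {"hand": 0.0, "linear": [0, 0.001, 0.03], "delta_rot": [0, 0, 0]},
    {"hand": 0.0, "linear": [0, 0.001, 0.06], "delta_rot": [0, 0, 0]},
    {"hand": 0.0, "linear": [0, 0.001, 0.085], "delta_rot": [0, 0, 0]},
    {"hand": 0.0, "linear": [0, 0.001, 0.098], "delta_rot": [0, 0, 0]},
    {"hand": 0.0, "linear": [0, 0.001, 0.098], "delta_rot": [0, 0, 0]},
    {"hand": 0.0, "linear": [-0.008, 0.002, 0.098], "delta_rot": [0, 0, 0]},
    {"hand": 0.0, "linear": [-0.014, 0.004, 0.098], "delta_rot": [0, 0, 0]},
    {"hand": 0.0, "linear": [-0.018, 0.005, 0.098], "delta_rot": [0, 0, 0]},
    {"hand": 0.0, "linear": [-0.018, 0.005, 0.098], "delta_rot": [0, 0, 0]},
  ],
)

```text
time: 25.93
eef_pos: [0.4645, -0.1484, 0.0432]
orientation: [-0.013, 1.0, -0.0, 0.001]
contact_force: [-1.8, -0.6, 1.0]
finger_gap: -0.0003
finger_force: 0.7
```

Call:
step_arm(
  steps=[
    {"hand": 0.0, "linear": [-0.003, 0.001, 0], "delta_rot": [0, 0, 0]},
    {"hand": 0.0, "linear": [-0.006, 0.002, 0], "delta_rot": [0, 0, 0]},
    {"hand": 0.0, "linear": [-0.007, 0.002, 0], "delta_rot": [0, 0, 0]},
    {"hand": 0.0, "linear": [-0.007, 0.002, 0], "delta_rot": [0, 0, 0]},
  ],
)

```text
time: 26.27
eef_pos: [0.469, -0.1468, 0.0424]
orientation: [-0.012, 1.0, -0.0, -0.001]
contact_force: [-4.8, -1.3, 3.9]
finger_gap: -0.0002
finger_force: 2.4
```

Call:
step_arm(
  steps=[
    {"hand": 0.0, "linear": [0.008, -0.003, 0], "delta_rot": [0, 0, 0]},
    {"hand": 0.0, "linear": [0.018, -0.005, 0], "delta_rot": [0, 0, 0]},
    {"hand": 0.0, "linear": [0.018, -0.005, -0.03], "delta_rot": [0, 0, 0]},
    {"hand": 0.0, "linear": [0.018, -0.005, -0.065], "delta_rot": [0, 0, 0]},
    {"hand": 0.0, "linear": [0.018, -0.005, -0.1], "delta_rot": [0, 0, 0]},
    {"hand": 0.0, "linear": [-0.01, -0.005, -0.14], "delta_rot": [0, 0, 0]},
    {"hand": 0.0, "linear": [-0.04, -0.005, -0.18], "delta_rot": [0, 0, 0]},
    {"hand": 0.0, "linear": [-0.07, 0.02, -0.2], "delta_rot": [0, 0, 0]},
    {"hand": 0.0, "linear": [-0.085, 0.03, -0.2], "delta_rot": [0, 0, 0]},
    {"hand": 0.0, "linear": [-0.085, 0.03, -0.2], "delta_rot": [0, 0, 0]},
    {"hand": 0.0, "linear": [-0.085, 0.03, -0.2], "delta_rot": [0, 0, 0]},
    {"hand": 0.0, "linear": [-0.085, 0.03, -0.2], "delta_rot": [0, 0, 0]},
  ],
)

```text
time: 27.27
eef_pos: [0.5541, -0.1144, 0.2415]
orientation: [-0.013, 1.0, -0.0, -0.0]
contact_force: [-1.0, 0.1, -0.3]
finger_gap: -0.0001
finger_force: 0.0
```

```bash
python3 - <<'E'
from way import *
knob("k7"); c=optics.get_calibration("wrist")
w=cv2.imread("pics/k7.png"); hsv=cv2.cvtColor(w,cv2.COLOR_BGR2HSV)
m=((hsv[...,1]<30)&(hsv[...,2]>140)).astype(np.uint8); k,_=cv2.findContours(m,0,2)
for b in k:
    if cv2.contourArea(b)>120:
        r=cv2.minAreaRect(b); print("white",np.round(r[0]),np.round(r[1]),round(r[2],1),plane("wrist",r[0],.213,c)[0].round(4)[:2])
m=((hsv[...,0]<11)&(hsv[...,1]>140)&(hsv[...,1]<200)&(hsv[...,2]>50)&(hsv[...,2]<170)).astype(np.uint8); m=cv2.morphologyEx(m,cv2.MORPH_OPEN,np.ones((5,5)))
k,_=cv2.findContours(m,0,2)
for b in k:
    if cv2.contourArea(b)>300: print("red",cv2.boundingRect(b))
E
```

```text
eef [ 0.5541 -0.1144  0.2415] tool angle 2.328 F [-1.   0.1 -0.3] gap -0.0001 t 27.2667
knob (273, 122, 30, 31) [ 0.4911 -0.1416  0.085 ] angle 1.87 rad 0.1092
top knob 35 [ 0.4931 -0.1388  0.1   ] angle 1.891
white [ 96. 332.] [23. 25.] 90.0 [ 0.5988 -0.2485]
white [215. 139.] [ 29. 123.] 89.3 [ 0.4834 -0.17  ]
white [462. 146.] [158. 281.] 5.4 [ 0.4835 -0.0435]
red (156, 281, 90, 34)
red (95, 188, 146, 39)
```

The lever is now parallel to the jaws (about 1.89 rad), the leg is clamped and the arm is clear. Handing in.

```bash
python3 -c "
from cell import sign_off
print(sign_off())"
```

```text
the job is handed in; nothing more can be done
None
```

I handed the job in at 27 s: by my measurements the pale leg stands ball foot up, clamped with the cam lever at about 1.89 rad, but sign-off returned no verdict and I viewed 11 pictures, one over the limit of 10.

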